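# Lock the piston stop nut of a chromatography column

## Task

The piston height of the column is set, but the wing locknut on top is still loose. Put the big open-ended spanner on the hexagonal stop nut under it, lying on the lid so that its handle bears against one of the domed tie-rod nuts and the stop nut cannot be dragged round (the spanner's own play does not matter), turn the wing nut clockwise until it is fully tight, then take the spanner off and lay it flat on the tool mat again. Leave the small spanner, tube rack, dishes, tip box and bottle where they are.

Things in the scene. Friction and masses are not known exactly. Their poses are not given: they have to be found in the camera images.
- column: chromatography column fixed on the bench: foot plate 184 mm across, glass tube 110 mm, round flat aluminium lid 180 mm across whose upper face is 154 mm above the bench. Origin on its upright axis at bench height, z up. Only the stop nut and wing nut in its middle and six tie-rod nuts stand on the lid
- tie_nut (a point): foot, on the lid, of one of six domed tie-rod nuts, 14.4 mm in diameter and 14 mm high, 74 mm from the column's axis at 30, 90, 150, 210, 270 and 330 degrees (anticlockwise from above) from the column's x axis; this one is at 30. The 48 mm wide spanner head passes between two neighbours, midway, with 5 mm to spare on each side
- stop_nut_mid (a point): centre of the stop nut, 6.5 mm above the lid on the column's axis: steel hexagon, 24 mm across flats, 27.7 mm across corners, 13 mm high, sitting on the lid. At joint 0 its pairs of flats lie at 0, 60 and 120 degrees to the column's x axis, so an open jaw slides on level along any of six directions, midway between two tie-rod nuts
- stop_nut (a joint): angle of the stop nut, rad, 0 at the start, positive clockwise seen from above. It turns with only 0.08 N m, so the wing nut drags it round unless it is held; it must stay within 0.5 of 0. With the spanner on and its handle bearing, play and give let it turn 0.1 to 0.3
- wing_grip (a point): centre of the wing of the steel wing locknut, 41 mm above the lid on the column's axis; its x axis runs along the wing. The wing is 16 mm thick, 68 mm long (keep the spanner clear of its ends) and reaches from 27 to 50 mm above the lid; nothing is above it. Below it are its hub (25 mm across) and a split washer, down to the stop nut's top
- wing_nut (a joint): angle of the wing nut relative to the stop nut, rad, positive clockwise seen from above (tightening). Starts at 0.25 to 0.55, takes about 0.25 N m all the way, stays where it is left, and meets a hard stop at 1.2: fully tight (above 1.12 counts)
- spanner_jaw (a point): middle of the big flat steel spanner's open jaw, half-way up its 9 mm thickness; the nut's axis passes here when it is fully on. x from handle to head, z up. The mouth opens 15 degrees anticlockwise (from above) of x, 25.5 mm wide; flared tips reach 15 mm past this point, the jaw's floor lies 15 mm and the head's end 38 mm behind it
- spanner_grip (a point): where to grasp the big spanner: on its straight handle, 105 mm from the jaw's middle, half-way up; handle 20 mm wide (along this point's y) and 9 mm thick. With the spanner on the nut this place is outside the lid's edge and clear of the tie-rod nuts
- spanner_mid (a point): middle of the big spanner, 80 mm from the jaw's middle, half-way up; 90 mm from here to the handle's end. With the jaw fully on the stop nut, from any of the six directions, the handle lies 2 mm beside a tie-rod nut, so that a clockwise pull presses it against that nut
- spanner: the big spanner, about 0.2 kg; origin on its underside below spanner_mid, axes as at spanner_jaw. It lies flat on the mat at the start and also rests flat on the lid by itself, its balance point being 72 mm from the jaw's middle
- mat: black rubber tool mat, 250 by 170 mm (along its x and y), 3 mm thick, fixed to the bench; origin at the centre of its underside. The big spanner lies at the start along its x, on the +y half
- small_spanner_mid (a point): middle of a small spanner, 13 mm jaw, 125 mm long, 6 mm thick, on the mat's -y half beside the big one; not needed, leave it
- tube_rack_mid (a point): centre of a loose black microtube rack, 160 x 44 x 32 mm (48 mm high with tubes), between column and mat; leave it
- petri_dishes_mid (a point): centre of two stacked clear dishes, 92 mm across, 28 mm high together; leave them
- tip_box_mid (a point): centre of a pipette tip box, 122 x 84 x 75 mm, beyond the work; leave it
- reagent_bottle_mid (a point): centre of a small capped bottle, 60 mm across and 105 mm high, beyond the work; leave it
Things that resemble listed ones, but are neither listed nor needed, are in the scene too. There is more than one size of the column; the job needs the larger.

How it is judged:
By the outcome, as a careful person would: the job done as asked, in the order asked, and still so for the second after the job is handed in, with the robot touching nothing.
It also fails if it takes over 72 s, if anything falls off the work surface, if the arm or the gripper's body presses on something with over 40 N, if the wrist force passes 120 N, or if a joint passes its speed limit or range.

## Robot

A 6-joint arm with a two-finger parallel gripper is mounted at the origin on the work surface. World frame = base frame: x ahead of the robot, y to its left, z up, the work surface at z = 0. Lengths are in m, angles in rad, forces in N, time in s.
With the tool pointing down it reaches from about 0.275 to 0.85 m from the base axis. Payload 5.2 kg.
Tool frame: the origin (TCP) lies at the very end of the fingers, on their centre line; the grasp point (between the pads) lies 19 mm behind it; x points along the fingers, z is the direction in which the jaws open and shut, and the axes are right-handed (so a half turn about x gives the same grasp; the last joint's range is limited). The gripper opens to 85 mm and grips with 20 to 120 N. Pads are 22 mm wide; open, the fingers measure 114 mm over their backs; the gripper's body (76 mm by 85 mm) begins 54 mm behind the grasp point. The pads swing forward as they close: fully open they stand 13 mm farther back than shut.
Start: joints at [-1.407, 0.259, 1.535, -0, 1.348, -0.203], TCP at [0.197, -0.513, 0.231] pointing down, gripper open.
Joint ranges: [-3.14, 3.14], [-0.91, 2.08], [0.19, 2.58], [-1.22, 4.36], [0.22, 2.71], [-3.12, 3.12]. Speed limits (rad/s): [2.57, 2.57, 3.14, 3.14, 3.14, 3.14].

## Interface

Orientations are given as a unit quaternion [x, y, z, w].
In Python, from plant import robot gives the robot as it stands.
- The arm moves only by the tool arm_command, never from a script. Its argument "series" is one flat list of numbers, 4 for each row, row after row: the shift along the tool's x, y, z in m, then the turn about the tool's x in degrees. A call has 1 to 10 rows; each row shifts and turns the pose as measured when the row begins, along the tool's axes as they then stand; what a row does not reach is not made up. A row lasts 1/10 s, in which the tool goes at most 50 mm and 8.59 degrees, less where a joint would pass 70% of its speed; a pose out of reach is approached as far as the arm can. A call with a gripper value outside its range is refused whole. "claw" is the finger opening in m, from 0 to 0.0854, set as the call begins (left out, the last holds). The fingers move at their own pace and stop on an object; "grip_force" is the grip in N (left out, the last holds). Time passes only in rows, so rows that do not move let the fingers close. It gives the time, the measured TCP pose, the force and the opening at its end, in the units of the state.
- robot.get_obs(): the state, without advancing time (a new reading comes with each control period).
- robot.camera(name): name is "scene" or "side" or "wrist"; returns a dict with "img" (400x640x3 uint8, blue, green, red), "fx", "fy", "cx", "cy" (pixels), "pose" (4x4, takes a point from camera to world coordinates); the wrist camera has in their place "T_tool_cam" (4x4, takes a point from camera to tool coordinates, whose origin is the TCP and whose axes are the tool frame's). Camera axes: x right, y down, z forward; pixel columns grow to the right and rows downward; lengths in m; the calibration is good to about 2 mm. The wrist camera is an equidistant fisheye: a pixel r from the principal point sees the ray r / f radians off the axis. A picture is of the moment at which its call begins: read the wrist's pose just before it. There is no depth.
- robot.finish_job(): hands the job in, once; it reports no verdict.
The state is a dict: "t": time; "joints": joint angles; "joint_vel": joint speeds; "joint_torque": joint torques, N m; "eef_pos": TCP position; "tool_rot": TCP orientation; "wrist_force": force on the tool from outside, world axes, zero at the start; "ft_torque": the same for the moment, N m; "width": opening from 0.0 (shut) to 1.0 (fully open).
Only numpy, scipy, OpenCV 4.12 (cv2) and the standard library are available. Lean on these libraries where they do the work, as an engineer would, in place of code of your own. Each camera call takes 0.05 s, during which the arm holds its last target.

## Working session

There is one attempt and no reset: what is moved stays moved. The work goes in short steps, Python scripts to look and compute and a tool call to move; the robot and the scene stay as the last step left them, time stands still between calls to the robot, and variables do not carry over. Pictures are saved under pics/ and viewed, and the job is handed in when it is done.

Besides the shell and the picture viewer there is one more tool, called after ">>>" by a JSON object that holds its "api" and its "payload", one argument or row to a line. arm_command: Moves the arm, as the interface text tells. Its arguments: {"type":"object","properties":{"series":{"type":"array","items":{"type":"number"}},"claw":{"type":"number"},"grip_force":{"type":"number"}},"required":["series"]}

```bash
mkdir -p pics; ls; cat > h.py <<'E'
import numpy as np,cv2
from plant import robot
from scipy.spatial.transform import Rotation as R
def ray(c,u,v):
    d=np.array([(u-c['cx'])/c['fx'],(v-c['cy'])/c['fy'],1.]);P=np.array(c['pose']);return P[:3,3],P[:3,:3]@d
def onplane(c,u,v,z):
    o,d=ray(c,u,v);return o+d*(z-o[2])/d[2]
def proj(c,p):
    P=np.linalg.inv(np.array(c['pose']));q=P[:3,:3]@np.array(p)+P[:3,3];return c['cx']+c['fx']*q[0]/q[2],c['cy']+c['fy']*q[1]/q[2]
def wpose(o):
    T=np.eye(4);T[:3,:3]=R.from_quat(o['tool_rot']).as_matrix();T[:3,3]=o['eef_pos'];return T
def wray(c,T,u,v):
    M=T@np.array(c['T_tool_cam']);x,y=u-c['cx'],v-c['cy'];r=np.hypot(x,y);th=r/c['fx']
    d=np.array([np.sin(th)*x/max(r,1e-9),np.sin(th)*y/max(r,1e-9),np.cos(th)]);return M[:3,3],M[:3,:3]@d
def wplane(c,T,u,v,z):
    o,d=wray(c,T,u,v);return o+d*(z-o[2])/d[2]
def wproj(c,T,p):
    M=np.linalg.inv(T@np.array(c['T_tool_cam']));q=M[:3,:3]@np.array(p)+M[:3,3]
    th=np.arctan2(np.hypot(q[0],q[1]),q[2]);n=np.hypot(q[0],q[1])+1e-12;return c['cx']+c['fx']*th*q[0]/n,c['cy']+c['fx']*th*q[1]/n
def st():
    o=robot.get_obs();M=R.from_quat(o['tool_rot']).as_matrix()
    print('t',round(o['t'],2),'tcp',np.round(o['eef_pos'],4),'F',np.round(o['wrist_force'],1),'T',np.round(o['ft_torque'],2),'w',round(o['width']*85.4,1),'q',np.round(o['joints'],2))
    print('tool axes x,y,z (cols):',np.round(M,3).tolist());return o
E
python3 - <<'E'
from h import *
import pickle
o=st();D={}
for n in ['scene','side','wrist']:
    c=robot.camera(n);c['T']=wpose(o);D[n]=c;cv2.imwrite(f'pics/{n}0.png',c['img']);print(n,c['fx'],c['cx'],c['cy'],np.round(np.array(c.get('pose',c.get('T_tool_cam'))),3).tolist())
pickle.dump(D,open('c0.pkl','wb'))
E
```

```text
pics
t 0.0 tcp [ 0.1972 -0.5129  0.2305] F [-0.5 -0.2  0.2] T [0.01 0.03 0.  ] w 85.6 q [-1.41  0.26  1.54 -0.    1.35 -0.2 ]
tool axes x,y,z (cols): [[-0.0, 0.933, 0.359], [0.002, 0.359, -0.933], [-1.0, 0.0, -0.002]]
scene 518.5810725779421 319.89249793378764 207.7218434954294 [[0.593, 0.415, -0.69, 1.316], [0.805, -0.331, 0.493, -0.587], [-0.023, -0.847, -0.53, 0.773], [0.0, 0.0, 0.0, 1.0]]
side 383.76712524495485 314.29840667474264 195.07191876001627 [[-0.792, -0.302, 0.531, 0.073], [-0.611, 0.391, -0.689, 0.558], [0.0, -0.87, -0.494, 0.56], [0.0, 0.0, 0.0, 1.0]]
wrist 309.70691628693146 320.5613294675168 199.54837931997582 [[0.001, -0.322, 0.947, -0.143], [-0.0, -0.947, -0.322, 0.083], [1.0, -0.0, -0.001, 0.0], [0.0, 0.0, 0.0, 1.0]]
```

View pics/scene0.png

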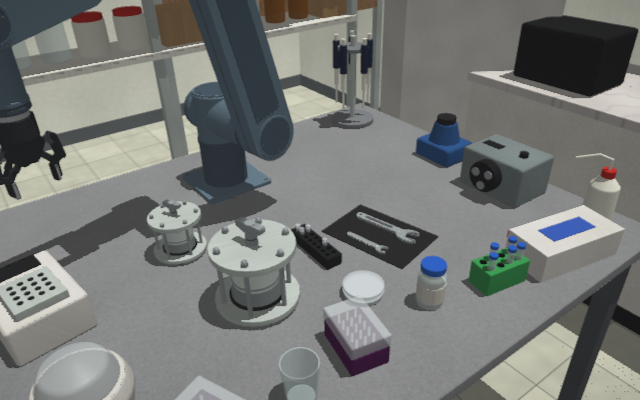

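View pics/side0.png

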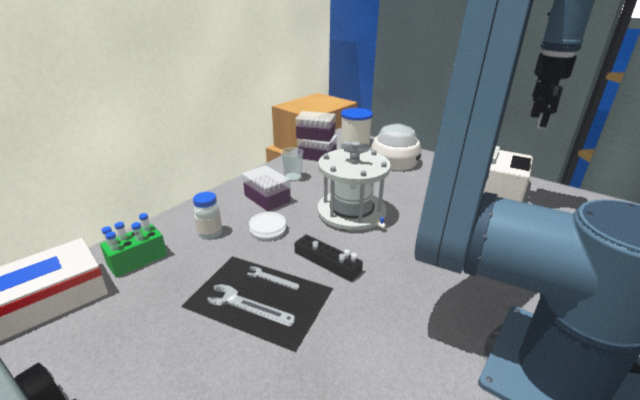

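View pics/wrist0.png

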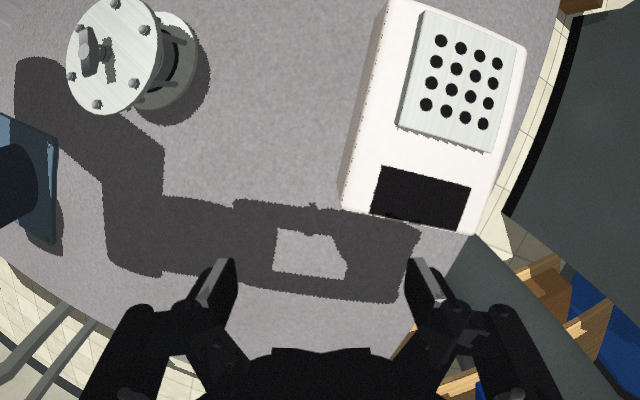

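Candidates: columns: small at scene (175,225), large at (253,260), so I choose the large one. Spanners on the mat: big at (390,227), small at (368,242), so I choose the longer one, which is farther from the rack. I'll check both in crops.

```bash
python3 - <<'E'
from h import *
import pickle
D=pickle.load(open('c0.pkl','rb'))
def crop(n,x,y,w,h,s,f):
    cv2.imwrite(f,cv2.resize(D[n]['img'][y:y+h,x:x+w],None,fx=s,fy=s,interpolation=cv2.INTER_CUBIC))
crop('scene',195,205,110,120,5,'pics/a1.png');crop('scene',320,200,125,70,6,'pics/a2.png')
crop('side',310,130,90,110,5,'pics/a3.png');crop('side',180,250,160,100,5,'pics/a4.png')
S=D['scene'];s=D['side']
print(onplane(S,253,245,.154),onplane(s,355,165,.154))
print('spanner ends',onplane(S,360,215,.0075),onplane(S,417,240,.0075),onplane(s,292,320,.0075),onplane(s,212,293,.0075))
print('smallcol',onplane(S,175,217,.1))
E
```

```text
[ 0.54122682 -0.20349389  0.154     ] [ 0.52195646 -0.18979187  0.154     ]
spanner ends [0.41828754 0.18631719 0.0075    ] [0.59551476 0.22358897 0.0075    ] [0.41354187 0.18403917 0.0075    ] [0.58640255 0.22910368 0.0075    ]
smallcol [ 0.2574392 -0.2606333  0.1      ]
```

View pics/a1.png

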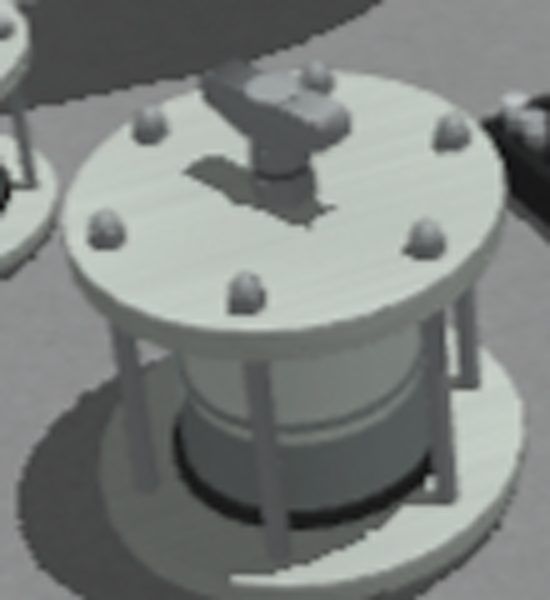

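View pics/a2.png

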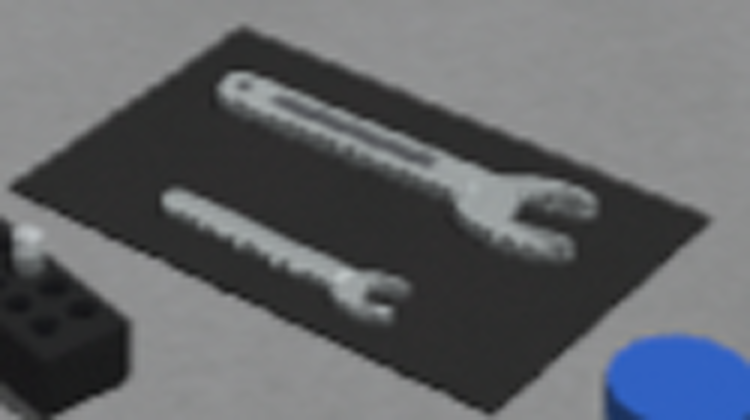

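View pics/a3.png

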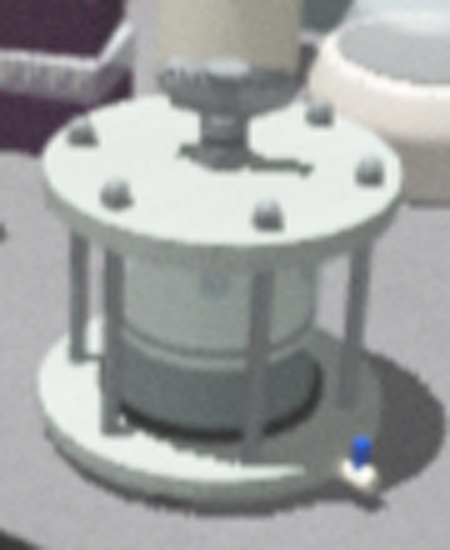

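View pics/a4.png

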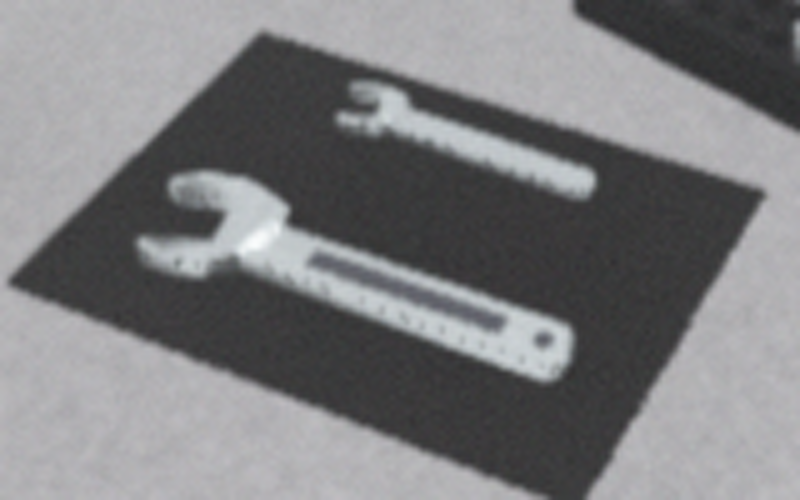

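```bash
python3 - <<'E'
from h import *
import pickle
from scipy.optimize import least_squares
D=pickle.load(open('c0.pkl','rb'));S=D['scene'];s=D['side']
a=[(150,126),(317,76),(453,132),(427,240),(247,293),(107,230)]
b=[(83,133),(116,193),(268,215),(370,171),(320,111)]
pa=np.array([onplane(S,195+u/5,205+v/5,.161)[:2] for u,v in a]);pb=np.array([onplane(s,310+u/5,130+v/5,.161)[:2] for u,v in b])
for nm,p in (('scene',pa),('side',pb),('both',np.vstack([pa,pb]))):
    f=lambda q:(lambda d:np.r_[np.hypot(d[:,0],d[:,1])-.074,.074*np.sin(3*(np.arctan2(d[:,1],d[:,0])-q[2])+np.pi/2*0)/3])(p-q[:2])
    best=min((least_squares(f,[*p.mean(0),g]) for g in (0,.5,-.5,1)),key=lambda r:r.cost)
    d=p-best.x[:2];print(nm,best.x[:2],np.degrees(best.x[2])%60,np.sqrt(2*best.cost/len(p)),np.round(np.degrees(np.arctan2(d[:,1],d[:,0]))%60,1))
# wing from scene: top at z=.204
for u,v in [(205,85),(350,125),(270,90)]: print('wing',onplane(S,195+u/5,205+v/5,.195))
# spanner in both
for n,c,roi in(('scene',S,(350,205,75,50)),('side',s,(200,280,100,50))):
    x,y,w,h=roi;g=cv2.cvtColor(c['img'][y:y+h,x:x+w],cv2.COLOR_BGR2GRAY)
    m=(g>95).astype(np.uint8);nl,l,stt,ce=cv2.connectedComponentsWithStats(m)
    for i in range(1,nl):
        if stt[i,4]>80:
            vv,uu=np.nonzero(l==i);P=np.array([onplane(c,x+uu_,y+vv_,.010)[:2] for uu_,vv_ in zip(uu,vv)])
            mu=P.mean(0);w_,V=np.linalg.eigh(np.cov((P-mu).T));ax=V[:,1];t=(P-mu)@ax
            print(n,stt[i],mu,ax,np.degrees(np.arctan2(ax[1],ax[0])),mu+ax*t.min(),mu+ax*t.max())
E
```

```text
scene [ 0.53628069 -0.20265757] 19.21694714640879 0.001144083296019406 [20.  19.3 19.  18.7 19.  19.2]
side [ 0.53035126 -0.20032673] 19.332483103627908 0.000963064260830281 [20.  18.8 19.  18.9 19.9]
both [ 0.53359125 -0.20159717] 19.375353135131107 0.0033451842241032114 [21.6 18.6 16.8 17.3 19.7 21.4 21.9 21.5 19.9 17.2 17.3]
wing [ 0.50237989 -0.21625449  0.195     ]
wing [ 0.56358779 -0.18486355  0.195     ]
wing [ 0.52203301 -0.19730927  0.195     ]
scene [ 13   0  62  25 806] [0.48618188 0.28224   ] [-0.92669009 -0.37582638] -157.92460254093703 [0.55777111 0.31127356] [0.38064584 0.23943903]
scene [  6   7  63  31 405] [0.51078864 0.20634287] [-0.97938902 -0.20198305] -168.347053483797 [0.5962272  0.22396319] [0.40718631 0.18497658]
scene [  0  27  38  21 185] [0.52959038 0.11944414] [-0.98410699 -0.17757653] -169.77136853300613 [0.58278516 0.12904284] [0.46752845 0.10824542]
scene [  0  40  20  10 104] [0.54008849 0.0723524 ] [-0.94435604 -0.32892502] -160.79645850358014 [0.56971462 0.08267137] [0.51502888 0.06362398]
side [ 68   0  31  10 156] [0.48410489 0.11855632] [-0.95463268 -0.29778591] -162.67533177332194 [0.52284583 0.13064108] [0.45812958 0.11045365]
side [   7    4   88   43 1210] [0.50100726 0.20706503] [-0.97947098 -0.20158519] -168.37032784675583 [0.59628134 0.22667341] [0.4069558  0.18770827]
side [  0  34  39  16 328] [0.51994449 0.28098887] [-0.94310632 -0.33249131] -160.57994242673234 [0.55367966 0.29288218] [0.47390598 0.26475804]
```

```bash
cat >> h.py <<'E'
def plan(p,zang,n=None,pose=None):
    o=robot.get_obs();M=R.from_quat(o['tool_rot']).as_matrix();c=np.array(o['eef_pos']);p=np.array(p,float)
    z0=np.degrees(np.arctan2(M[1,2],M[0,2]));dz=(zang-z0+180)%360-180
    if abs(dz+360)<=200 and False: pass
    q6=np.degrees(o['joints'][5]);q1=np.arctan2(p[1],p[0]);t6=np.degrees(q1)-zang;t6=(t6+180)%360-180
    dq1=np.degrees(q1)-np.degrees(o['joints'][0]);turn=(t6-q6)-dq1   # +about tool x = clockwise
    d=p-c;N=n or int(max(np.ceil(np.linalg.norm(d)/.048),np.ceil(abs(turn)/8.4),1))
    print('zang',round(z0,1),'turn',round(turn,2),'q6 end',round(t6,1),'rows',N)
    a=turn/N
    out=[]
    for k in range(N):
        # axes at row start: rotated by k*a about tool x
        Mk=M@R.from_euler('x',k*a,degrees=True).as_matrix()
        v=Mk.T@(d/N);out.append([round(v[0],4),round(v[1],4),round(v[2],4),round(a,2)])
    for i in range(0,N,10): print([x for r in out[i:i+10] for x in r])
E
python3 - <<'E'
from h import *
plan((.43,-.03,.40),101.6)
E
```

```text
zang -69.0 turn -170.58 q6 end -105.6 rows 21
[np.float64(-0.008), np.float64(0.0186), np.float64(-0.0175), np.float64(-8.12), np.float64(-0.008), np.float64(0.0209), np.float64(-0.0147), np.float64(-8.12), np.float64(-0.008), np.float64(0.0228), np.float64(-0.0116), np.float64(-8.12), np.float64(-0.008), np.float64(0.0242), np.float64(-0.0083), np.float64(-8.12), np.float64(-0.008), np.float64(0.0251), np.float64(-0.0048), np.float64(-8.12), np.float64(-0.008), np.float64(0.0255), np.float64(-0.0012), np.float64(-8.12), np.float64(-0.008), np.float64(0.0254), np.float64(0.0024), np.float64(-8.12), np.float64(-0.008), np.float64(0.0248), np.float64(0.006), np.float64(-8.12), np.float64(-0.008), np.float64(0.0237), np.float64(0.0095), np.float64(-8.12), np.float64(-0.008), np.float64(0.0222), np.float64(0.0127), np.float64(-8.12)]
[np.float64(-0.008), np.float64(0.0201), np.float64(0.0157), np.float64(-8.12), np.float64(-0.008), np.float64(0.0177), np.float64(0.0184), np.float64(-8.12), np.float64(-0.008), np.float64(0.0149), np.float64(0.0207), np.float64(-8.12), np.float64(-0.008), np.float64(0.0119), np.float64(0.0226), np.float64(-8.12), np.float64(-0.008), np.float64(0.0085), np.float64(0.0241), np.float64(-8.12), np.float64(-0.008), np.float64(0.0051), np.float64(0.025), np.float64(-8.12), np.float64(-0.008), np.float64(0.0015), np.float64(0.0255), np.float64(-8.12), np.float64(-0.008), np.float64(-0.0021), np.float64(0.0255), np.float64(-8.12), np.float64(-0.008), np.float64(-0.0057), np.float64(0.0249), np.float64(-8.12), np.float64(-0.008), np.float64(-0.0092), np.float64(0.0238), np.float64(-8.12)]
[np.float64(-0.008), np.float64(-0.0125), np.float64(0.0223), np.float64(-8.12)]
```

>>> {"api": "arm_command", "payload": {
  "series": [-0.008,0.019,-0.018,-8,-0.008,0.021,-0.015,-8,-0.008,0.023,-0.012,-8,-0.008,0.024,-0.008,-8,-0.008,0.025,-0.005,-8,-0.008,0.0255,-0.001,-8,-0.008,0.0255,0.002,-8,-0.008,0.025,0.006,-8,-0.008,0.024,0.0095,-8,-0.008,0.022,0.013,-8],
  "claw": 0.05
}}

```text
t: 1.15
eef_pos: [0.3065, -0.272, 0.3096]
tool_rot: [-0.081, 0.703, 0.089, 0.701]
wrist_force: [-0.2, 0.8, -0.5]
width: 0.582
```

>>> {"api": "arm_command", "payload": {
  "series": [-0.008,0.02,0.016,-8,-0.008,0.018,0.018,-8,-0.008,0.015,0.021,-8,-0.008,0.012,0.023,-8,-0.008,0.0085,0.024,-8,-0.008,0.005,0.025,-8,-0.008,0.0015,0.0255,-8,-0.008,-0.002,0.0255,-8,-0.008,-0.006,0.025,-8,-0.008,-0.009,0.024,-8]
}}

```text
t: 2.15
eef_pos: [0.4087, -0.0256, 0.3937]
tool_rot: [-0.526, 0.465, 0.535, 0.47]
wrist_force: [0.5, -0.7, -0.5]
width: 0.584
```

```bash
sed -i 's/print(\[x for r in out\[i:i+10\] for x in r\])/print("[",",".join("%g"%x for r in out[i:i+10] for x in r),"]")/' h.py
cat > snap.py <<'E'
import sys,pickle
from h import *
robot.camera  # let settle handled by caller
o=st();c=robot.camera(sys.argv[1]);c['T']=wpose(o);pickle.dump(c,open(sys.argv[2]+'.pkl','wb'));cv2.imwrite('pics/'+sys.argv[2]+'.png',c['img'])
E
python3 snap.py wrist w1
```

```text
t 2.15 tcp [ 0.4087 -0.0256  0.3937] F [ 0.5 -0.7 -0.5] T [-0.03 -0.01  0.01] w 49.9 q [-0.35 -0.06  1.51  0.01  1.7  -2.04]
tool axes x,y,z (cols): [[-0.005, -0.992, -0.126], [0.012, -0.126, 0.992], [-1.0, 0.003, 0.013]]
```

View pics/w1.png

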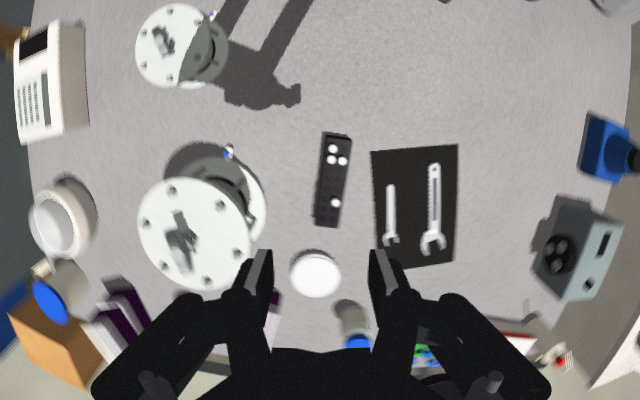

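```bash
sed -i "s/q1=np.arctan2(p\[1\],p\[0\])/q1=np.arctan2(p[1],p[0])-np.arcsin(.115\/np.hypot(p[0],p[1]))/" h.py
python3 - <<'E'
from h import *
import pickle
c=pickle.load(open('w1.pkl','rb'));im=c['img']
cv2.imwrite('pics/w1a.png',cv2.resize(im[160:300,130:265],None,fx=4.2,fy=4.2,interpolation=cv2.INTER_CUBIC))
T=c['T'];x,y,w,h=372,148,85,115
g=cv2.cvtColor(im[y:y+h,x:x+w],cv2.COLOR_BGR2GRAY)
m=(g>90).astype(np.uint8);nl,l,stt,ce=cv2.connectedComponentsWithStats(m)
for i in range(1,nl):
    if stt[i,4]>100:
        vv,uu=np.nonzero(l==i);P=np.array([wplane(c,T,x+a,y+b,.012)[:2] for a,b in zip(uu,vv)])
        mu=P.mean(0);w_,V=np.linalg.eigh(np.cov((P-mu).T));ax=V[:,1]*np.sign(V[0,1]);t=(P-mu)@ax
        print(stt[i],mu,np.degrees(np.arctan2(ax[1],ax[0])),t.max()-t.min(),mu+ax*t.min(),mu+ax*t.max())
E
```

```text
[  48   14   26   94 1278] [0.49971055 0.20845399] 12.318213128736842 0.1901293280726724 [0.40576282 0.18793879] [0.59151495 0.22850116]
[  0  25  16  90 334] [0.55309954 0.10335023] 18.353101571382698 0.18524550761169528 [0.44450566 0.06732455] [0.62032848 0.12565322]
[ 10  36  18  62 626] [0.51919216 0.12450449] 11.140744760945312 0.12278703913915384 [0.45725764 0.11230767] [0.57773082 0.13603255]
[ 73  54  12  61 152] [0.55995128 0.27454242] 14.345656150716897 0.13635191997919668 [0.47494405 0.25280219] [0.60704433 0.28658626]
```

View pics/w1a.png

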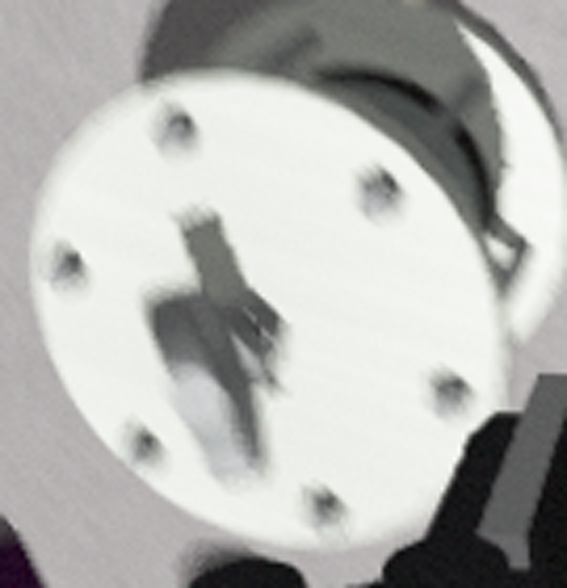

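```bash
python3 - <<'E'
from h import *
import pickle
from scipy.optimize import least_squares
c=pickle.load(open('w1.pkl','rb'));T=c['T']
p=np.array([wplane(c,T,130+u/4.2,160+v/4.2,.161)[:2] for u,v in [(176,128),(380,190),(450,390),(325,505),(145,442),(68,263)]])
f=lambda q:(lambda d:np.r_[np.hypot(d[:,0],d[:,1])-.074,.074*np.sin(3*(np.arctan2(d[:,1],d[:,0])-q[2]))/3])(p-q[:2])
b=min((least_squares(f,[*p.mean(0),g]) for g in (0,.5,1)),key=lambda r:r.cost);d=p-b.x[:2]
print(b.x[:2],np.degrees(b.x[2])%60,b.cost,np.round(np.hypot(*d.T),4),np.round(np.degrees(np.arctan2(d[:,1],d[:,0]))%60,1))
plan((.4716,.2004,.16),101.9)
E
```

```text
[ 0.53149302 -0.19488096] 19.77753211463873 6.659882582193311e-06 [0.0724 0.0727 0.0727 0.0728 0.0721 0.0726] [20.2 19.8 19.6 19.7 19.8 19.5]
zang 97.8 turn -4.25 q6 end -91.8 rows 7
[ 0.034,-0.013,0.0299,-0.61,0.034,-0.0133,0.0298,-0.61,0.034,-0.0137,0.0296,-0.61,0.034,-0.014,0.0295,-0.61,0.034,-0.0143,0.0293,-0.61,0.034,-0.0146,0.0292,-0.61,0.034,-0.0149,0.029,-0.61 ]
```

>>> {"api": "arm_command", "payload": {
  "series": [0.034,-0.013,0.03,-0.6,0.034,-0.013,0.03,-0.6,0.034,-0.014,0.03,-0.6,0.034,-0.014,0.029,-0.6,0.034,-0.014,0.029,-0.6,0.034,-0.015,0.029,-0.6,0.034,-0.015,0.029,-0.6,0,0,0,0,0,0,0,0]
}}

```text
t: 3.1
eef_pos: [0.4754, 0.2068, 0.151]
tool_rot: [-0.548, 0.443, 0.551, 0.448]
wrist_force: [0.6, 0.1, 1.3]
width: 0.586
```

```bash
python3 snap.py wrist w2
```

```text
t 3.1 tcp [0.4754 0.2068 0.151 ] F [0.6 0.1 1.3] T [ 0.02 -0.02 -0.06] w 50.0 q [ 0.19  0.27  1.73  0.01  1.14 -1.59]
tool axes x,y,z (cols): [[0.002, -0.978, -0.207], [0.008, -0.207, 0.978], [-1.0, -0.004, 0.008]]
```

View pics/w2.png

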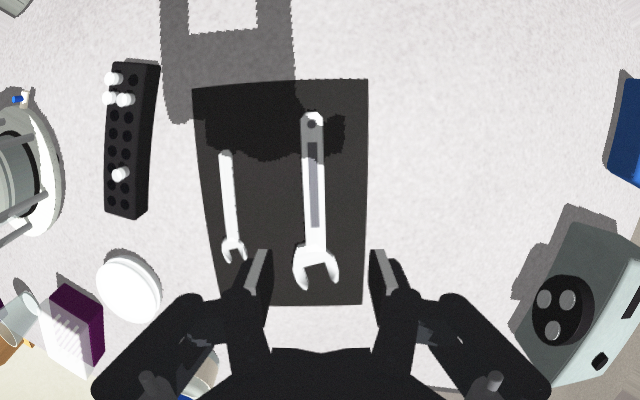

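```bash
python3 - <<'E'
from h import *
import pickle
c=pickle.load(open('w2.pkl','rb'));im=c['img'];T=c['T']
g=cv2.cvtColor(im,cv2.COLOR_BGR2GRAY)
x,y,w,h=290,105,60,190
m=((g[y:y+h,x:x+w])>95).astype(np.uint8);nl,l,stt,ce=cv2.connectedComponentsWithStats(m);i=1+stt[1:,4].argmax();m=(l==i)
print(stt[i])
for v in range(0,190,8):
    u=np.nonzero(m[v])[0]
    if len(u):
        a=wplane(c,T,x+u.min()-.5,y+v,.012);b=wplane(c,T,x+u.max()+.5,y+v,.012);print(y+v,x+u.min(),x+u.max(),np.round((a+b)[:2]/2,4),round(np.linalg.norm(a-b)*1e3,1))
cs=[]
for v in range(135-y,235-y):
    u=np.nonzero(m[v])[0];a=wplane(c,T,x+u.min()-.5,y+v,.012);b=wplane(c,T,x+u.max()+.5,y+v,.012);cs.append((a+b)[:2]/2)
cs=np.array(cs);mu=cs.mean(0);ax=np.linalg.svd(cs-mu)[2][0];ax*=np.sign(ax[0])
vv,uu=np.nonzero(m);P=np.array([wplane(c,T,x+a,y+b,.012)[:2] for a,b in zip(uu,vv)]);t=(P-mu)@ax
print(np.degrees(np.arctan2(ax[1],ax[0])),mu,'end',mu+ax*t.min(),'tip',mu+ax*t.max(),t.max()-t.min())
print('grip from end',mu+ax*(t.min()+.065),'from tip',mu+ax*(t.max()-.120))
E
```

```text
[   2    6   47  180 3928]
113 305 318 [0.4095 0.1857] 12.6
121 301 322 [0.4166 0.1872] 19.8
129 301 322 [0.4238 0.1886] 19.9
137 301 322 [0.431  0.1901] 20.0
145 302 322 [0.4382 0.1921] 19.2
153 302 322 [0.4455 0.1936] 19.3
161 301 323 [0.4529 0.1951] 21.3
169 301 324 [0.4603 0.1971] 22.4
177 302 324 [0.4678 0.1991] 21.6
185 302 324 [0.4755 0.2006] 21.8
193 303 324 [0.4832 0.2027] 21.0
201 303 324 [0.4911 0.2043] 21.2
209 304 325 [0.499  0.2069] 21.4
217 304 325 [0.5072 0.2086] 21.6
225 305 325 [0.5155 0.2108] 20.8
233 305 325 [0.5241 0.2125] 21.1
241 305 325 [0.533  0.2143] 21.3
249 296 326 [0.5429 0.2121] 31.9
257 293 334 [0.5517 0.2165] 43.8
265 293 337 [0.561 0.22 ] 47.5
273 293 338 [0.5708 0.2225] 49.3
281 296 338 [0.5807 0.2262] 46.7
289 302 307 [0.594  0.2149] 6.6
13.593132694275635 [0.47569115 0.20092255] end [0.40798442 0.18455116] tip [0.59203792 0.22905504] 0.18935756013855815
grip from end [0.47116371 0.19982782] from tip [0.47539922 0.20085196]
```

>>> {"api": "arm_command", "payload": {
  "series": [0,0.0055,-0.007,-0.8,0.03,0,0,0,0.03,0,0,0,0.03,0,0,0,0.02,0,0,0,0.012,0,0,0,0,0,0,0],
  "claw": 0.045,
  "grip_force": 80
}}

```text
t: 3.85
eef_pos: [0.4792, 0.1901, 0.0374]
tool_rot: [0.556, -0.435, -0.546, -0.451]
wrist_force: [-0.6, -0.1, -0.4]
width: 0.523
```

```bash
python3 snap.py wrist w3
```

```text
t 3.85 tcp [0.4792 0.1901 0.0374] F [-0.6 -0.1 -0.4] T [-0.01 -0.01 -0.02] w 44.7 q [ 0.16  0.4   1.88  0.01  0.84 -1.63]
tool axes x,y,z (cols): [[0.024, -0.976, -0.214], [0.009, -0.214, 0.977], [-1.0, -0.026, 0.004]]
```

View pics/w3.png

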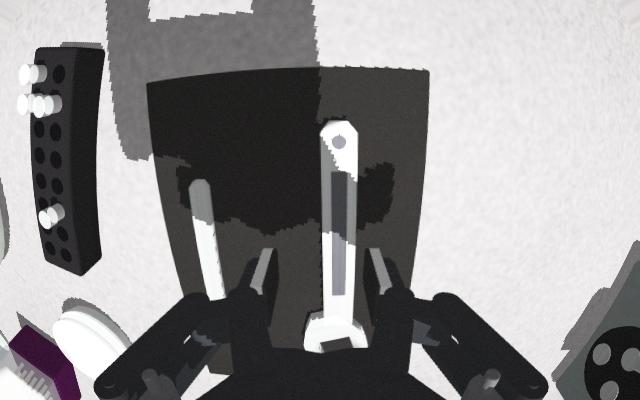

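>>> {"api": "arm_command", "payload": {
  "series": [0,0.0055,0.011,0,0,0,0,0,0,0,0,0]
}}

```text
t: 4.2
eef_pos: [0.4741, 0.1996, 0.0423]
tool_rot: [0.557, -0.433, -0.544, -0.454]
wrist_force: [-0.0, 0.4, 1.0]
width: 0.528
```

```bash
python3 snap.py wrist w3
```

```text
t 4.2 tcp [0.4741 0.1996 0.0423] F [-0.   0.4  1. ] T [-0.05 -0.02 -0.05] w 45.1 q [ 0.18  0.39  1.88  0.01  0.84 -1.61]
tool axes x,y,z (cols): [[0.033, -0.977, -0.213], [0.011, -0.212, 0.977], [-0.999, -0.034, 0.004]]
```

>>> {"api": "arm_command", "payload": {
  "series": [0.01,0.002,0,0,0.01,0.002,0.001,0,0.008,0,0,0,0.005,0,0,0,0,0,0,0]
}}

```text
t: 4.75
eef_pos: [0.4705, 0.2004, 0.0062]
tool_rot: [0.557, -0.433, -0.544, -0.454]
wrist_force: [-0.3, 0.4, -0.1]
width: 0.525
```

```bash
python3 -c "
from h import *;st()"
```

```text
t 4.75 tcp [0.4705 0.2004 0.0062] F [-0.3  0.4 -0.1] T [-0.06  0.04  0.  ] w 44.8 q [ 0.18  0.44  1.92  0.01  0.75 -1.61]
tool axes x,y,z (cols): [[0.033, -0.976, -0.214], [0.011, -0.213, 0.977], [-0.999, -0.034, 0.004]]
```

>>> {"api": "arm_command", "payload": {
  "series": [0,0,0,0,0,0,0,0,0,0,0,0,0,0,0,0,0,0,0,0],
  "claw": 0.0,
  "grip_force": 100
}}

```text
t: 5.25
eef_pos: [0.4704, 0.2004, 0.0064]
tool_rot: [0.557, -0.433, -0.544, -0.453]
wrist_force: [-0.4, 0.0, -1.0]
width: 0.19
```

```bash
python3 snap.py wrist w4
```

```text
t 5.25 tcp [0.4704 0.2004 0.0064] F [-0.4  0.  -1. ] T [0.04 0.04 0.03] w 16.2 q [ 0.18  0.44  1.92  0.01  0.75 -1.61]
tool axes x,y,z (cols): [[0.032, -0.976, -0.214], [0.011, -0.213, 0.977], [-0.999, -0.033, 0.004]]
```

View pics/w4.png

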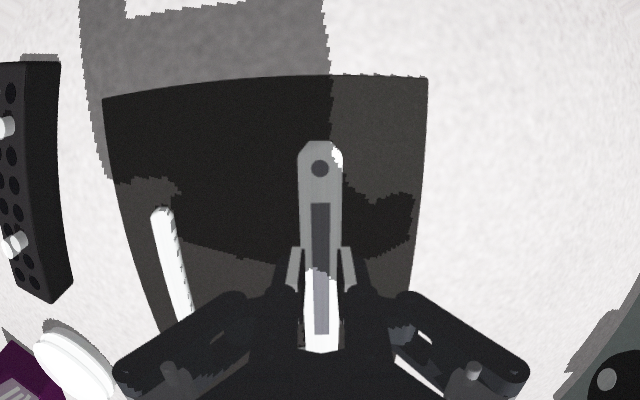

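>>> {"api": "arm_command", "payload": {
  "series": [0,0,0,0,-0.01,0,0,0,-0.015,0,0,0,-0.015,0,0,0,-0.01,0,0,0,0,0,0,0]
}}

```text
t: 5.9
eef_pos: [0.4683, 0.1996, 0.0595]
tool_rot: [0.557, -0.434, -0.545, -0.453]
wrist_force: [0.0, 0.6, -1.7]
width: 0.19
```

```bash
python3 snap.py wrist w5; python3 snap.py side s5; python3 -c "
import cv2;a=cv2.imread('pics/s5.png');cv2.imwrite('pics/s5c.png',cv2.resize(a[200:400,150:420],None,fx=2.9,fy=2.9))"
```

```text
t 5.9 tcp [0.4683 0.1996 0.0595] F [ 0.   0.6 -1.7] T [-0.    0.04 -0.03] w 16.3 q [ 0.18  0.36  1.88  0.01  0.88 -1.61]
tool axes x,y,z (cols): [[0.031, -0.976, -0.214], [0.01, -0.213, 0.977], [-0.999, -0.032, 0.004]]
t 5.95 tcp [0.4679 0.1996 0.0588] F [ 0.1  0.1 -1.3] T [-0.05  0.08 -0.03] w 16.1 q [ 0.18  0.36  1.88  0.01  0.88 -1.61]
tool axes x,y,z (cols): [[0.03, -0.976, -0.214], [0.01, -0.213, 0.977], [-1.0, -0.031, 0.004]]
```

View pics/s5c.png

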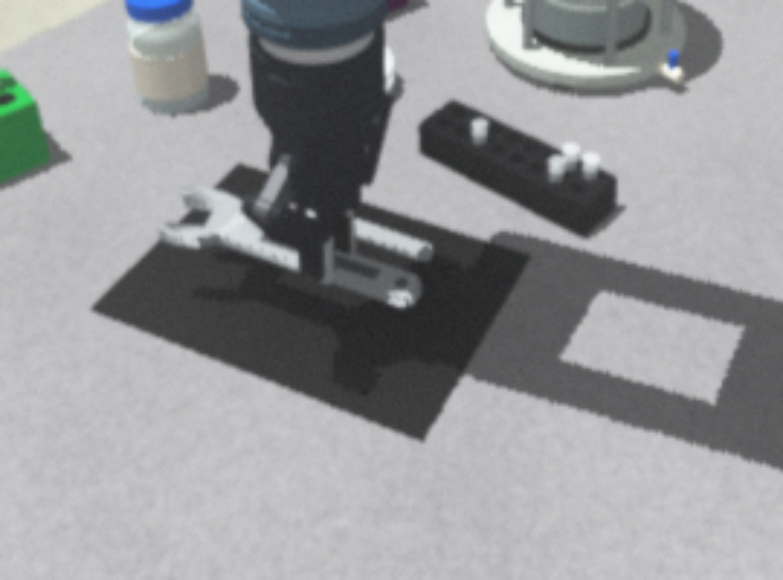

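View pics/w5.png

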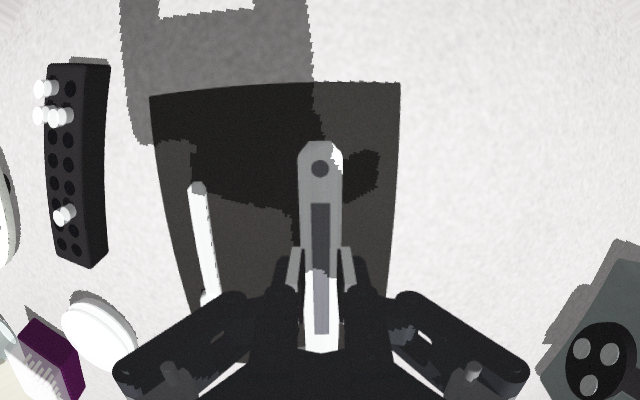

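```bash
python3 - <<'E'
from h import *
import pickle
c=pickle.load(open('w4.pkl','rb'));im=c['img'];T=c['T'];Ti=np.linalg.inv(T)
g=cv2.cvtColor(im,cv2.COLOR_BGR2GRAY)
for v in range(136,260,8):
    r=g[v,285:360];u=np.nonzero(r>75)[0]
    if len(u): print(v,285+u.min(),285+u.max(),end='; ')
print()
cv2.imwrite('pics/w4c.png',cv2.resize(im[130:360,270:370],None,fx=2.5,fy=2.5,interpolation=cv2.INTER_CUBIC))
for u,v in [(320,141),(320,168),(320,203),(320,334)]:
    p=wplane(c,T,u,v,.012);print(p,'tool',np.round(Ti[:3,:3]@p+Ti[:3,3],4))
E
```

```text
144 306 334; 152 299 341; 160 297 342; 168 298 342; 176 298 342; 184 298 341; 192 298 341; 200 299 341; 208 299 341; 216 299 341; 224 299 341; 232 300 341; 240 300 341; 248 291 350; 256 290 351; 
[0.40732961 0.18629215 0.012     ] tool [-0.0078  0.0644 -0.0003]
[0.41931584 0.18890374 0.012     ] tool [-0.0074  0.0522 -0.0003]
[0.43574377 0.1924811  0.012     ] tool [-0.0068  0.0354 -0.0003]
[0.51844352 0.21046349 0.012     ] tool [-0.004  -0.0492 -0.0004]
```

View pics/w4c.png

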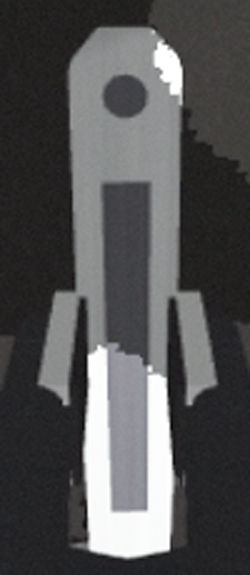

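```bash
python3 - <<'E'
from h import *
plan((.46,-.06,.36),75)
E
```

```text
zang 102.3 turn 27.55 q6 end -96.8 rows 9
[ -0.0338,0.006,-0.0279,3.06,-0.0338,0.0045,-0.0281,3.06,-0.0338,0.0029,-0.0283,3.06,-0.0338,0.0014,-0.0285,3.06,-0.0338,-0.0001,-0.0285,3.06,-0.0338,-0.0016,-0.0285,3.06,-0.0338,-0.0031,-0.0283,3.06,-0.0338,-0.0046,-0.0281,3.06,-0.0338,-0.0061,-0.0278,3.06 ]
```

>>> {"api": "arm_command", "payload": {
  "series": [-0.034,0.006,-0.02,3,-0.034,0.0045,-0.028,3,-0.034,0.003,-0.028,3,-0.034,0.0015,-0.0285,3,-0.034,0,-0.0285,3,-0.034,-0.0015,-0.0285,3,-0.034,-0.003,-0.028,3,-0.034,-0.0045,-0.028,3,-0.02,-0.006,-0.02,3,0,0,0,0]
}}

```text
t: 7.0
eef_pos: [0.4555, -0.0529, 0.3493]
tool_rot: [-0.427, 0.559, 0.427, 0.568]
wrist_force: [0.4, 0.3, -1.3]
width: 0.191
```

>>> {"api": "arm_command", "payload": {
  "series": [0,0,0,0,0,0,0,0]
}}

```text
t: 7.2
eef_pos: [0.4548, -0.0522, 0.347]
tool_rot: [-0.426, 0.56, 0.428, 0.567]
wrist_force: [-0.5, 0.2, -2.0]
width: 0.187
```

```bash
python3 snap.py wrist w6;python3 - <<'E'
from h import *
import pickle
c=pickle.load(open('w6.pkl','rb'))
for z in (.154,):
    u,v=wproj(c,c['T'],(.533,-.20,z));print(u,v)
E
```

```text
t 7.2 tcp [ 0.4548 -0.0522  0.347 ] F [-0.5  0.2 -2. ] T [ 0.11  0.03 -0.  ] w 16.0 q [-0.37  0.03  1.53  0.01  1.58 -1.67]
tool axes x,y,z (cols): [[0.006, -0.963, 0.27], [0.009, 0.27, 0.963], [-1.0, -0.004, 0.011]]
224.73952536140263 260.95255518020826
```

View pics/w6.png

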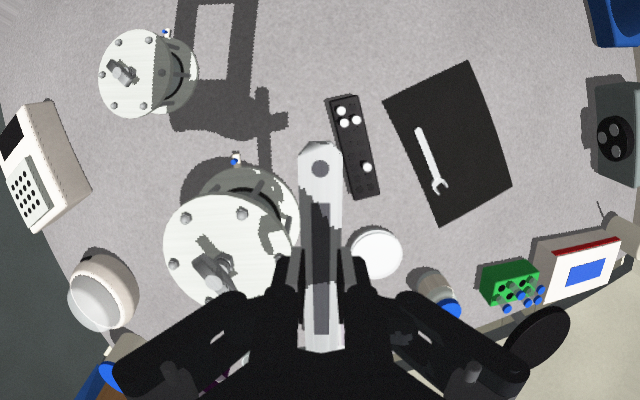

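```bash
python3 - <<'E'
from h import *
import pickle
c=pickle.load(open('w6.pkl','rb'))
cv2.imwrite('pics/w6c.png',cv2.resize(c['img'][185:305,155:305],None,fx=5,fy=5,interpolation=cv2.INTER_CUBIC))
E
```

```text
(no output)
```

View pics/w6c.png

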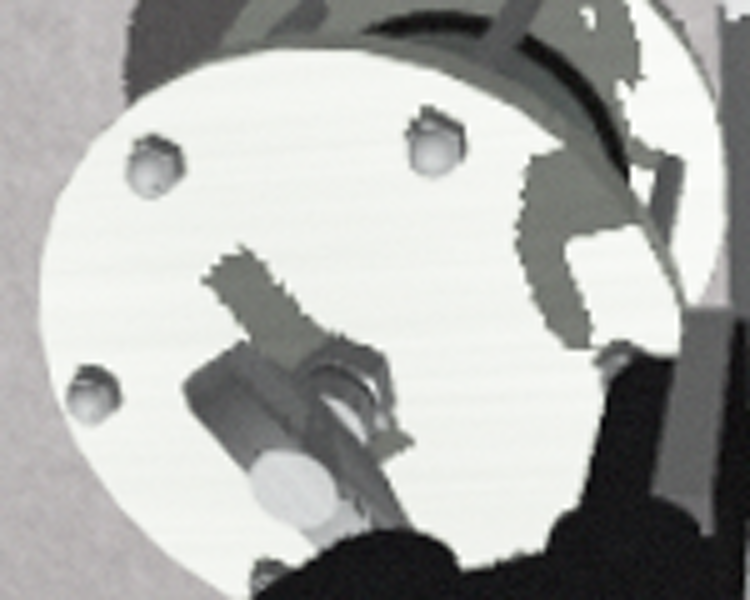

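```bash
python3 - <<'E'
from h import *
import pickle
from scipy.optimize import least_squares
c=pickle.load(open('w6.pkl','rb'));T=c['T']
f=lambda q,z:wplane(c,T,155+q[0]/5,185+q[1]/5,z)[:2]
P=np.array([f(q,.154) for q in [(40,300),(62,200),(130,108),(220,60),(300,47),(400,60),(500,100),(563,142),(45,350),(110,480),(170,545),(240,597)]])
r=least_squares(lambda x:np.hypot(*(P-x[:2]).T)-x[2],[.53,-.2,.09]);print('circle',r.x,np.abs(r.fun).max())
r=least_squares(lambda x:np.hypot(*(P-x[:2]).T)-.09,[.53,-.2]);print('circle R90',r.x,np.abs(r.fun).max())
N=np.array([f(q,.161) for q in [(155,165),(436,142),(93,393)]]);d=N-r.x
print('nuts',np.hypot(*d.T),np.degrees(np.arctan2(d[:,1],d[:,0]))%60)
S=pickle.load(open('c0.pkl','rb'))
# same for the fixed cams: lid rim ellipse by white mask is coarse; use nuts triangulated
a=[(150,126),(317,76),(453,132),(427,240),(247,293),(107,230)];b=[(83,133),(116,193),(268,215),(370,171),(320,111)]
for z in (.157,.159,.161):
    A=np.array([onplane(S['scene'],195+u/5,205+v/5,z)[:2] for u,v in a]).mean(0);B=np.array([onplane(S['side'],310+u/5,130+v/5,z)[:2] for u,v in b])
    x=least_squares(lambda x:np.hypot(*(B-x).T)-.074,[.53,-.2]).x;print(z,A,x)
E
```

```text
circle [ 0.53158214 -0.1989482   0.08830485] 0.0011563397286491472
circle R90 [ 0.53333803 -0.19773302] 0.002191589927654475
nuts [0.07560833 0.07488368 0.07455199] [19.06695915 20.73713189 17.45686436]
0.157 [ 0.53118228 -0.20014106] [ 0.53430863 -0.20820818]
0.159 [ 0.53373054 -0.20139869] [ 0.53215224 -0.20452433]
0.161 [ 0.5362788  -0.20265633] [ 0.5299979  -0.20084225]
```

```bash
python3 - <<'E'
from h import *
plan((.485,.018,.24),4.3)
E
```

```text
zang 74.4 turn 70.07 q6 end -15.9 rows 9
[ 0.0119,-0.0011,0.0083,7.79,0.0119,0,0.0083,7.79,0.0119,0.0011,0.0083,7.79,0.0119,0.0022,0.008,7.79,0.0119,0.0033,0.0077,7.79,0.0119,0.0043,0.0071,7.79,0.0119,0.0052,0.0065,7.79,0.0119,0.0061,0.0057,7.79,0.0119,0.0068,0.0048,7.79 ]
```

>>> {"api": "arm_command", "payload": {
  "series": [0.005,-0.001,0.008,7.8,0.012,0,0.008,7.8,0.012,0.001,0.008,7.8,0.012,0.002,0.008,7.8,0.012,0.003,0.008,7.8,0.012,0.004,0.007,7.8,0.012,0.005,0.0065,7.8,0.012,0.006,0.006,7.8,0.012,0.007,0.005,7.8,0,0,0,0]
}}

```text
t: 8.25
eef_pos: [0.4788, 0.032, 0.2294]
tool_rot: [-0.009, 0.713, 0.022, 0.701]
wrist_force: [-0.6, 0.5, -1.5]
width: 0.188
```

>>> {"api": "arm_command", "payload": {
  "series": [0,0,0,0]
}}

```text
t: 8.35
eef_pos: [0.4781, 0.0328, 0.2287]
tool_rot: [-0.011, 0.714, 0.024, 0.7]
wrist_force: [-0.6, -1.1, -1.9]
width: 0.19
```

```bash
python3 - <<'E'
from h import *
st();plan((.485,.018,.168),4.3)
E
```

```text
t 8.35 tcp [0.4781 0.0328 0.2287] F [-0.6 -1.1 -1.9] T [ 0.05 -0.02 -0.01] w 16.3 q [-0.18  0.14  1.69  0.02  1.33 -0.23]
tool axes x,y,z (cols): [[-0.02, -0.049, 0.999], [0.019, 0.999, 0.049], [-1.0, 0.02, -0.019]]
zang 2.8 turn -1.28 q6 end -15.9 rows 2
[ 0.0301,-0.0082,0.0037,-0.64,0.0301,-0.0082,0.0036,-0.64 ]
```

>>> {"api": "arm_command", "payload": {
  "series": [0.02,-0.005,0.003,-0.7,0.02,-0.005,0.003,-0.7,0.015,-0.003,0.001,0,0,0,0,0]
}}

```text
t: 8.75
eef_pos: [0.4853, 0.0213, 0.1737]
tool_rot: [-0.026, 0.712, 0.039, 0.7]
wrist_force: [0.2, 0.1, -0.8]
width: 0.194
```

```bash
python3 snap.py scene sc7; python3 snap.py side s7;python3 - <<'E'
import cv2
a=cv2.imread('pics/sc7.png');cv2.imwrite('pics/sc7c.png',cv2.resize(a[150:330,180:380],None,fx=4,fy=4,interpolation=2)[:600])
a=cv2.imread('pics/s7.png');cv2.imwrite('pics/s7c.png',cv2.resize(a[110:260,230:420],None,fx=4,fy=4,interpolation=2))
E
```

```text
t 8.75 tcp [0.4853 0.0213 0.1737] F [ 0.2  0.1 -0.8] T [ 0.08  0.03 -0.01] w 16.5 q [-0.2   0.2   1.76  0.02  1.2  -0.29]
tool axes x,y,z (cols): [[-0.017, -0.091, 0.996], [0.018, 0.996, 0.091], [-1.0, 0.019, -0.016]]
t 8.8 tcp [0.486  0.0214 0.1748] F [-0.4  0.7 -0.7] T [0.05 0.   0.05] w 16.1 q [-0.2   0.2   1.76  0.02  1.2  -0.29]
tool axes x,y,z (cols): [[-0.016, -0.091, 0.996], [0.018, 0.996, 0.091], [-1.0, 0.019, -0.014]]
```

View pics/sc7c.png

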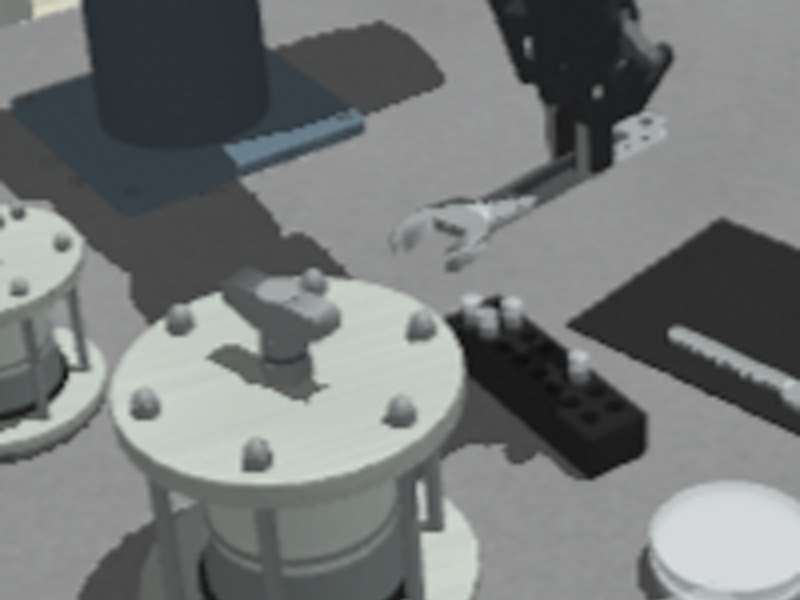

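View pics/s7c.png

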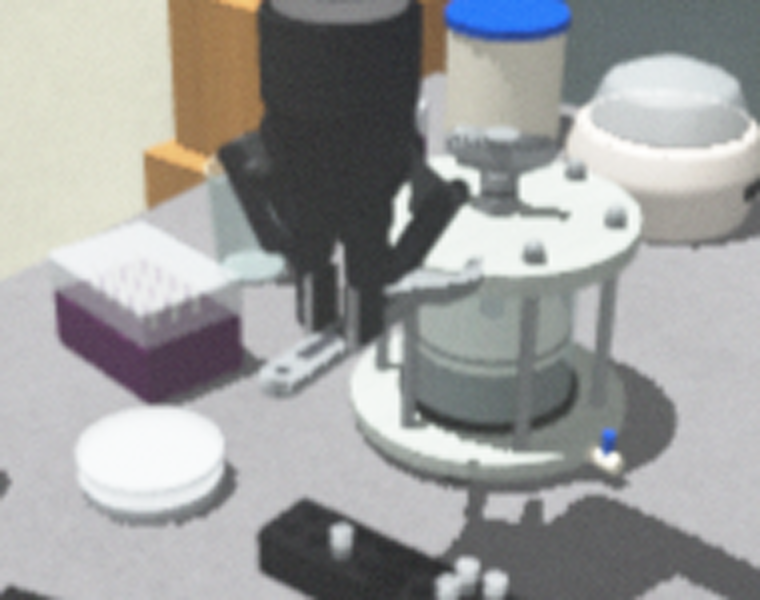

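>>> {"api": "arm_command", "payload": {
  "series": [0.006,0,-0.0015,0.9,0.004,0,0,0,0,0,0,0,0,-0.01,0.0027,0,0,-0.0145,0.004,0,0,-0.0145,0.004,0,0,-0.0145,0.004,0,0,-0.0097,0.0026,0,0,0,0,0,0,0,0,0]
}}

```text
t: 9.85
eef_pos: [0.5114, -0.0481, 0.1672]
tool_rot: [-0.021, 0.709, 0.032, 0.704]
wrist_force: [-0.2, 0.8, -1.8]
width: 0.192
```

```bash
cat > rel.py <<'E'
from h import *
import sys
C=np.array([.5330,-.2000]) if len(sys.argv)<2 else np.array([float(a) for a in sys.argv[1:3]])
m=np.radians(-70.7);M=np.array([np.cos(m),np.sin(m)]);n=np.array([-M[1],M[0]])
o=st();W=R.from_quat(o['tool_rot']).as_matrix();ax=-W[:2,1];A=np.degrees(np.arctan2(ax[1],ax[0]));ax/=np.linalg.norm(ax)
jaw=np.array(o['eef_pos'][:2])+.1055*ax;d=C-jaw
print('A',round(A,2),'(want -85.7) jaw',jaw.round(4),'remaining along m %.1f mm, perp n(.94,.33) %.1f mm'%(d@M*1e3,d@n*1e3),'pitch rel',round(W[2,1]+.032,3))
E
python3 rel.py; python3 snap.py scene sc8; python3 snap.py side s8;python3 - <<'E'
import cv2
a=cv2.imread('pics/sc8.png');cv2.imwrite('pics/sc8c.png',cv2.resize(a[180:300,190:340],None,fx=5,fy=5,interpolation=2)[:600])
a=cv2.imread('pics/s8.png');cv2.imwrite('pics/s8c.png',cv2.resize(a[110:230,270:420],None,fx=5,fy=5,interpolation=2))
E
```

```text
t 9.85 tcp [ 0.5114 -0.0481  0.1672] F [-0.2  0.8 -1.8] T [ 0.07 -0.   -0.02] w 16.4 q [-0.32  0.25  1.71  0.01  1.19 -0.4 ]
tool axes x,y,z (cols): [[-0.007, -0.074, 0.997], [0.015, 0.997, 0.074], [-1.0, 0.016, -0.006]]
A -85.76 (want -85.7) jaw [ 0.5192 -0.1533] remaining along m 48.6 mm, perp n(.94,.33) -2.4 mm pitch rel 0.048
t 9.85 tcp [ 0.5114 -0.0481  0.1672] F [-0.2  0.8 -1.8] T [ 0.07 -0.   -0.02] w 16.4 q [-0.32  0.25  1.71  0.01  1.19 -0.4 ]
tool axes x,y,z (cols): [[-0.007, -0.074, 0.997], [0.015, 0.997, 0.074], [-1.0, 0.016, -0.006]]
t 9.9 tcp [ 0.5114 -0.048   0.1672] F [ 0.9 -0.2 -0.7] T [ 0.04 -0.04 -0.01] w 16.1 q [-0.32  0.25  1.71  0.01  1.19 -0.4 ]
tool axes x,y,z (cols): [[-0.007, -0.074, 0.997], [0.015, 0.997, 0.074], [-1.0, 0.016, -0.006]]
```

View pics/sc8c.png

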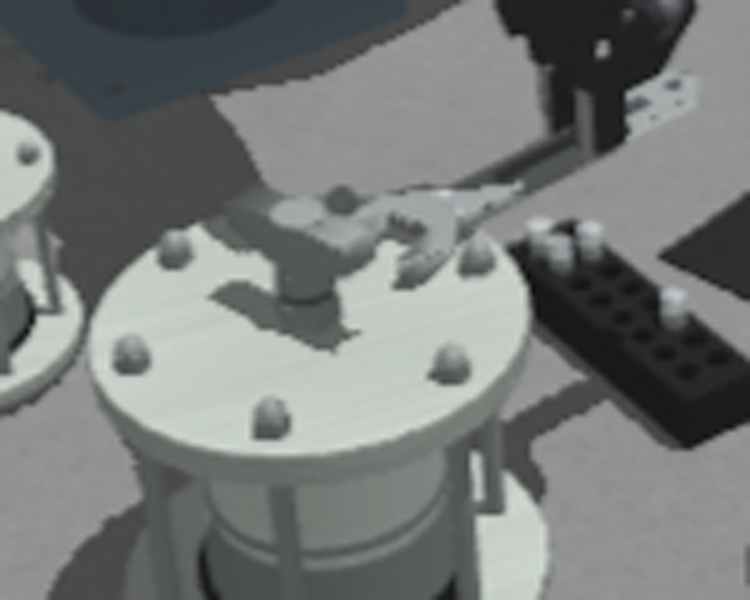

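View pics/s8c.png

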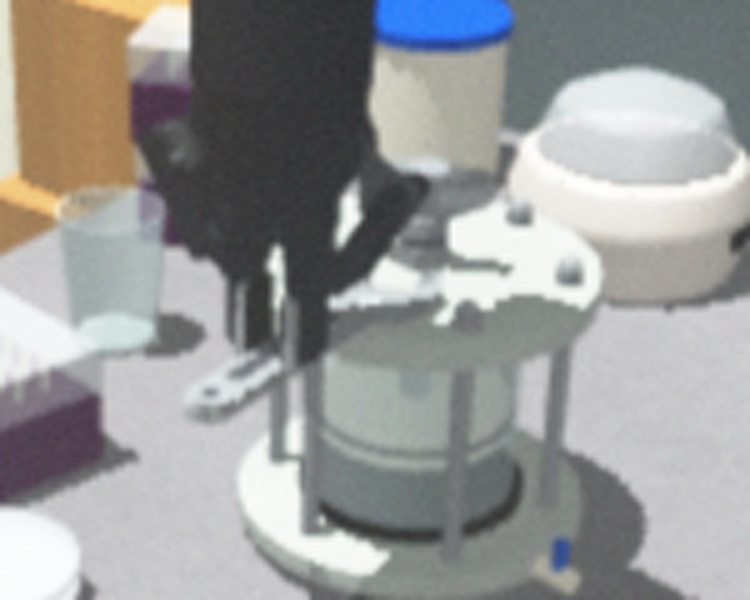

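```bash
python3 - <<'E'
from h import *
import pickle
c=pickle.load(open('sc8.pkl','rb'));im=c['img'].copy()
im=cv2.resize(im[180:300,190:340],None,fx=5,fy=5,interpolation=2)
def pt(p,col):
    u,v=proj(c,p);cv2.circle(im,(int((u-190)*5+2),int((v-180)*5+2)),3,col,-1)
C=np.array([.533,-.2]);m=np.radians(-70.7);M=np.array([np.cos(m),np.sin(m)]);n=np.array([-M[1],M[0]])
for k in range(6):
    a=np.radians(19.3+60*k);q=C+.074*np.array([np.cos(a),np.sin(a)]);pt([*q,.154],(0,0,255));pt([*q,.168],(0,255,255))
for k in range(36):
    a=np.radians(10*k);pt([*(C+.09*np.array([np.cos(a),np.sin(a)])),.154],(255,0,0))
J=np.array([.5192,-.1533])
for a,b in ((.015,.01275),(.015,-.01275),(-.015,0),(0,.024),(0,-.024),(-.038,0),(-.015,.024),(-.015,-.024)): pt([*(J+M*a+n*b),.1655],(0,255,0))
cv2.imwrite('pics/sc8d.png',im)
E
```

```text
(no output)
```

View pics/sc8d.png

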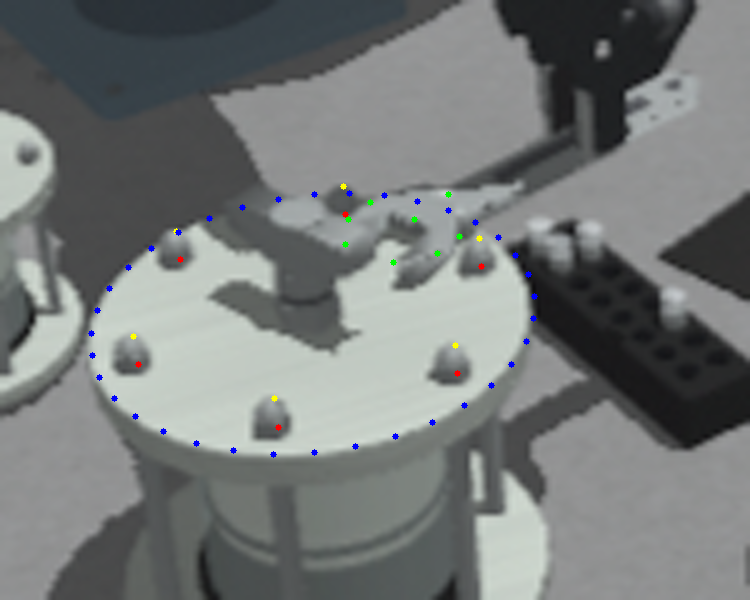

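>>> {"api": "arm_command", "payload": {
  "series": [-0.001,-0.0055,-0.001,0,0,-0.0085,0.001,0,0,-0.0085,0.0025,0,0,-0.005,0.0013,0,0,0,0,0]
}}

```text
t: 10.45
eef_pos: [0.5173, -0.0757, 0.1681]
tool_rot: [-0.022, 0.709, 0.033, 0.704]
wrist_force: [-0.4, 0.5, -1.2]
width: 0.188
```

```bash
python3 rel.py; python3 snap.py scene sc9;python3 - <<'E'
import cv2
a=cv2.imread('pics/sc9.png');cv2.imwrite('pics/sc9c.png',cv2.resize(a[195:265,210:320],None,fx=7,fy=7,interpolation=2)[:600])
E
```

```text
t 10.45 tcp [ 0.5173 -0.0757  0.1681] F [-0.4  0.5 -1.2] T [ 0.12 -0.02  0.02] w 16.0 q [-0.37  0.27  1.69  0.01  1.2  -0.45]
tool axes x,y,z (cols): [[-0.007, -0.077, 0.997], [0.015, 0.997, 0.077], [-1.0, 0.015, -0.006]]
A -85.56 (want -85.7) jaw [ 0.5255 -0.1809] remaining along m 20.5 mm, perp n(.94,.33) 0.8 mm pitch rel 0.047
t 10.45 tcp [ 0.5173 -0.0757  0.1681] F [-0.4  0.5 -1.2] T [ 0.12 -0.02  0.02] w 16.0 q [-0.37  0.27  1.69  0.01  1.2  -0.45]
tool axes x,y,z (cols): [[-0.007, -0.077, 0.997], [0.015, 0.997, 0.077], [-1.0, 0.015, -0.006]]
```

View pics/sc9c.png

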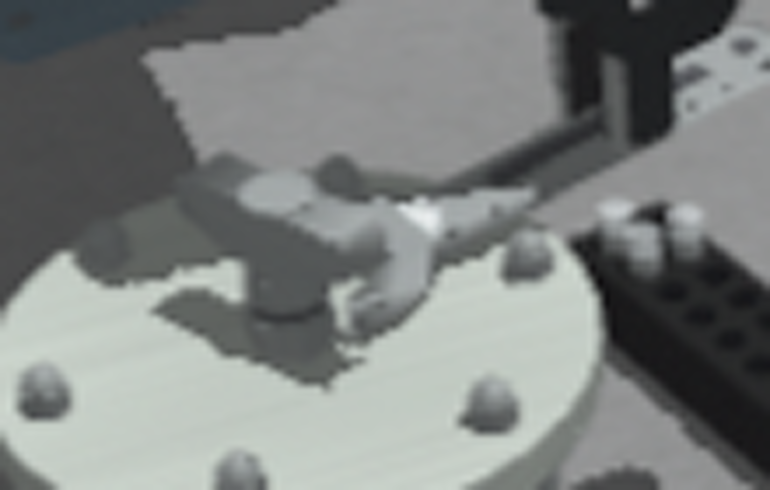

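>>> {"api": "arm_command", "payload": {
  "series": [0,-0.004,0.0012,0,0,-0.004,0.0012,0,0,-0.003,0.001,0,0,0,0,0]
}}

```text
t: 10.9
eef_pos: [0.5217, -0.0867, 0.1677]
tool_rot: [-0.022, 0.709, 0.033, 0.704]
wrist_force: [-0.4, 0.2, -2.8]
width: 0.193
```

```bash
python3 rel.py
```

```text
t 10.9 tcp [ 0.5217 -0.0867  0.1677] F [-0.4  0.2 -2.8] T [ 0.05 -0.02 -0.02] w 16.5 q [-0.38  0.28  1.67  0.01  1.2  -0.47]
tool axes x,y,z (cols): [[-0.007, -0.078, 0.997], [0.016, 0.997, 0.078], [-1.0, 0.016, -0.006]]
A -85.55 (want -85.7) jaw [ 0.5299 -0.1918] remaining along m 8.7 mm, perp n(.94,.33) 0.3 mm pitch rel 0.048
```

>>> {"api": "arm_command", "payload": {
  "series": [0,-0.003,0.001,0,0,-0.003,0.0008,0,0,-0.0015,0.0004,0,0,0,0,0]
}}

```text
t: 11.3
eef_pos: [0.5244, -0.0944, 0.1674]
tool_rot: [-0.022, 0.709, 0.033, 0.704]
wrist_force: [-0.8, 0.6, -1.0]
width: 0.19
```

```bash
python3 rel.py;  python3 snap.py scene sc10;python3 snap.py side s10;python3 - <<'E'
import cv2
a=cv2.imread('pics/sc10.png');cv2.imwrite('pics/sc10c.png',cv2.resize(a[195:265,210:320],None,fx=7,fy=7,interpolation=2)[:600])
a=cv2.imread('pics/s10.png');cv2.imwrite('pics/s10c.png',cv2.resize(a[130:200,305:405],None,fx=7,fy=7,interpolation=2)[:600])
E
```

```text
t 11.3 tcp [ 0.5244 -0.0944  0.1674] F [-0.8  0.6 -1. ] T [0.09 0.05 0.04] w 16.2 q [-0.4   0.29  1.66  0.01  1.21 -0.48]
tool axes x,y,z (cols): [[-0.008, -0.078, 0.997], [0.016, 0.997, 0.078], [-1.0, 0.016, -0.007]]
A -85.54 (want -85.7) jaw [ 0.5326 -0.1996] remaining along m 0.5 mm, perp n(.94,.33) 0.2 mm pitch rel 0.048
t 11.3 tcp [ 0.5244 -0.0944  0.1674] F [-0.8  0.6 -1. ] T [0.09 0.05 0.04] w 16.2 q [-0.4   0.29  1.66  0.01  1.21 -0.48]
tool axes x,y,z (cols): [[-0.008, -0.078, 0.997], [0.016, 0.997, 0.078], [-1.0, 0.016, -0.007]]
t 11.35 tcp [ 0.5244 -0.0943  0.1674] F [-1.   0.2 -2.2] T [ 0.05  0.02 -0.02] w 16.6 q [-0.4   0.29  1.66  0.01  1.21 -0.48]
tool axes x,y,z (cols): [[-0.008, -0.078, 0.997], [0.016, 0.997, 0.078], [-1.0, 0.016, -0.007]]
```

View pics/sc10c.png

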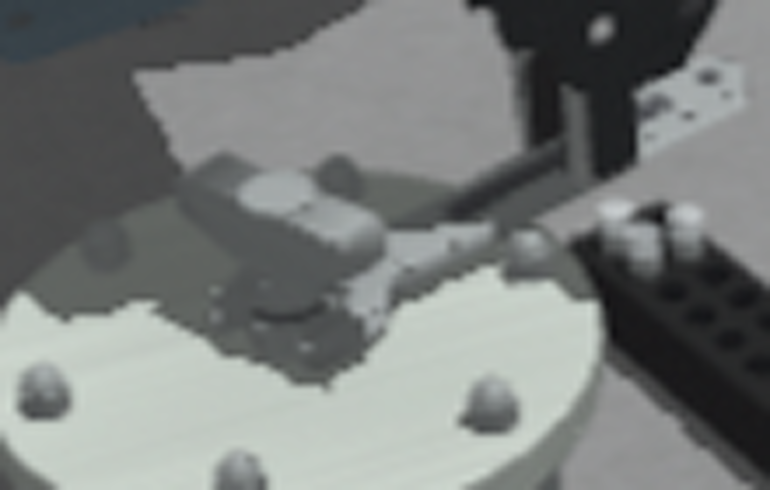

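View pics/s10c.png

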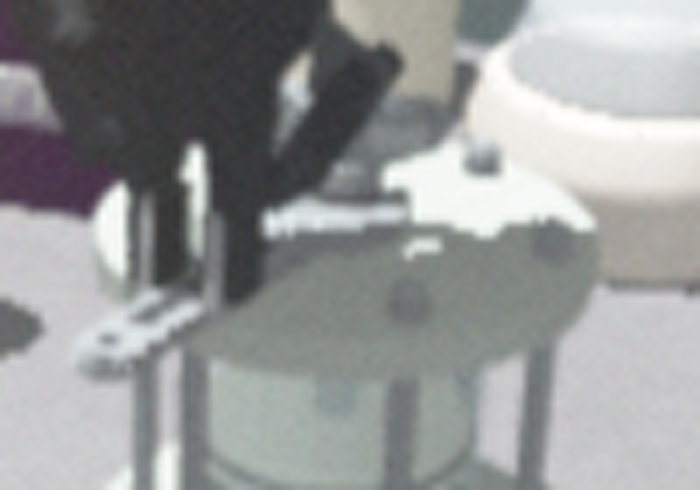

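>>> {"api": "arm_command", "payload": {
  "series": [0.002,0,0,0,0.002,0,0,0,0.001,0,0,0,0,0,0,0]
}}

```text
t: 11.8
eef_pos: [0.5243, -0.094, 0.1622]
tool_rot: [-0.022, 0.709, 0.033, 0.704]
wrist_force: [-1.0, 0.8, 0.5]
width: 0.189
```

```bash
python3 rel.py
```

```text
t 11.8 tcp [ 0.5243 -0.094   0.1622] F [-1.   0.8  0.5] T [-0.1  -0.01 -0.  ] w 16.2 q [-0.39  0.29  1.67  0.01  1.19 -0.48]
tool axes x,y,z (cols): [[-0.008, -0.078, 0.997], [0.016, 0.997, 0.078], [-1.0, 0.016, -0.006]]
A -85.51 (want -85.7) jaw [ 0.5325 -0.1992] remaining along m 0.9 mm, perp n(.94,.33) 0.2 mm pitch rel 0.048
```

>>> {"api": "arm_command", "payload": {
  "series": [0.0015,-0.0005,0,0,0.0015,-0.0005,0,0,0,0,0,0]
}}

```text
t: 12.1
eef_pos: [0.5247, -0.0947, 0.1596]
tool_rot: [-0.022, 0.709, 0.033, 0.704]
wrist_force: [-1.9, 0.6, 0.2]
width: 0.194
```

```bash
python3 rel.py
```

```text
t 12.1 tcp [ 0.5247 -0.0947  0.1596] F [-1.9  0.6  0.2] T [-0.12  0.06 -0.12] w 16.5 q [-0.4   0.29  1.67  0.01  1.19 -0.48]
tool axes x,y,z (cols): [[-0.007, -0.079, 0.997], [0.016, 0.997, 0.079], [-1.0, 0.016, -0.005]]
A -85.5 (want -85.7) jaw [ 0.5329 -0.1999] remaining along m 0.2 mm, perp n(.94,.33) 0.0 mm pitch rel 0.048
```

>>> {"api": "arm_command", "payload": {
  "series": [0,0,0,0,0,0,0,0,0,0,0,0],
  "claw": 0.04
}}

```text
t: 12.4
eef_pos: [0.5251, -0.095, 0.1599]
tool_rot: [-0.022, 0.708, 0.033, 0.705]
wrist_force: [0.2, 0.2, 0.1]
width: 0.47
```

```bash
python3 rel.py;  python3 snap.py wrist w11;python3 snap.py scene sc11;python3 snap.py side s11;python3 - <<'E'
import cv2
a=cv2.imread('pics/sc11.png');cv2.imwrite('pics/sc11c.png',cv2.resize(a[195:265,210:320],None,fx=7,fy=7,interpolation=2)[:600])
E
```

```text
t 12.4 tcp [ 0.5251 -0.095   0.1599] F [0.2 0.2 0.1] T [0.01 0.03 0.  ] w 40.2 q [-0.4   0.29  1.67  0.01  1.19 -0.48]
tool axes x,y,z (cols): [[-0.006, -0.079, 0.997], [0.015, 0.997, 0.079], [-1.0, 0.015, -0.004]]
A -85.49 (want -85.7) jaw [ 0.5334 -0.2002] remaining along m -0.3 mm, perp n(.94,.33) -0.3 mm pitch rel 0.047
t 12.4 tcp [ 0.5251 -0.095   0.1599] F [0.2 0.2 0.1] T [0.01 0.03 0.  ] w 40.2 q [-0.4   0.29  1.67  0.01  1.19 -0.48]
tool axes x,y,z (cols): [[-0.006, -0.079, 0.997], [0.015, 0.997, 0.079], [-1.0, 0.015, -0.004]]
t 12.45 tcp [ 0.5251 -0.095   0.1599] F [-0.7 -0.2  0.1] T [-0.07 -0.03  0.  ] w 39.9 q [-0.4   0.29  1.67  0.01  1.19 -0.48]
tool axes x,y,z (cols): [[-0.006, -0.079, 0.997], [0.015, 0.997, 0.079], [-1.0, 0.015, -0.004]]
t 12.5 tcp [ 0.5251 -0.095   0.1598] F [-0.2  0.2  0.6] T [-0.06  0.05 -0.02] w 39.4 q [-0.4   0.29  1.67  0.01  1.19 -0.48]
tool axes x,y,z (cols): [[-0.006, -0.079, 0.997], [0.015, 0.997, 0.079], [-1.0, 0.015, -0.004]]
```

View pics/sc11c.png

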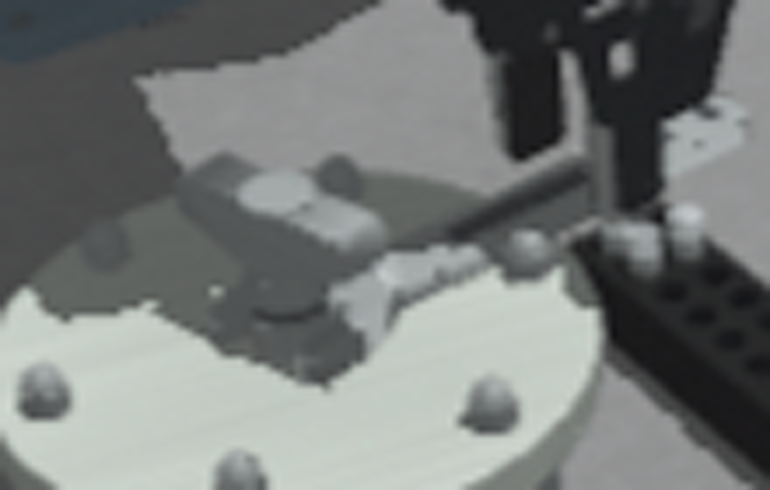

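View pics/w11.png

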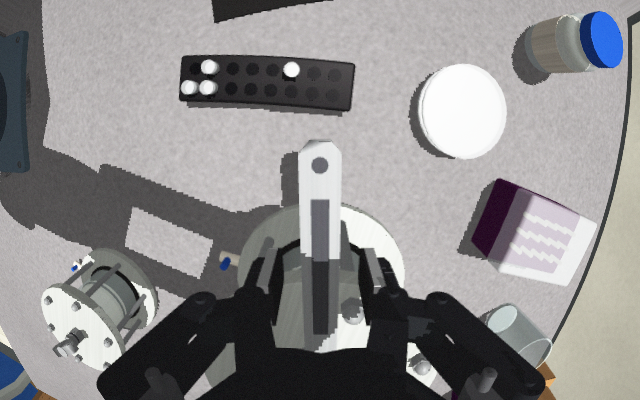

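>>> {"api": "arm_command", "payload": {
  "series": [-0.02,0,0,0,-0.04,0,0,0,-0.04,0,0,0,-0.03,0,0,0,0,0,0,0]
}}

```text
t: 13.05
eef_pos: [0.5248, -0.0967, 0.2928]
tool_rot: [-0.022, 0.71, 0.034, 0.703]
wrist_force: [0.6, -0.3, 0.3]
width: 0.464
```

```bash
python3 - <<'E'
from h import *
st();plan((.455,-.24,.31),-63)
E
```

```text
t 13.05 tcp [ 0.5248 -0.0967  0.2928] F [ 0.6 -0.3  0.3] T [-0.03 -0.06  0.02] w 39.6 q [-0.4   0.2   1.46  0.01  1.5  -0.48]
tool axes x,y,z (cols): [[-0.01, -0.078, 0.997], [0.017, 0.997, 0.078], [-1.0, 0.018, -0.009]]
zang 4.5 turn 67.55 q6 end 22.3 rows 9
[ -0.0021,-0.0152,-0.009,7.51,-0.0021,-0.0163,-0.0069,7.51,-0.0021,-0.017,-0.0047,7.51,-0.0021,-0.0175,-0.0025,7.51,-0.0021,-0.0177,-0.0002,7.51,-0.0021,-0.0176,0.0021,7.51,-0.0021,-0.0171,0.0044,7.51,-0.0021,-0.0164,0.0066,7.51,-0.0021,-0.0154,0.0087,7.51 ]
```

>>> {"api": "arm_command", "payload": {
  "series": [-0.002,-0.015,-0.009,7.5,-0.002,-0.016,-0.007,7.5,-0.002,-0.017,-0.005,7.5,-0.002,-0.0175,-0.0025,7.5,-0.002,-0.0175,0,7.5,-0.002,-0.0175,0.002,7.5,-0.002,-0.017,0.004,7.5,-0.002,-0.016,0.006,7.5,0,0,0,0,0,0,0,0]
}}

```text
t: 14.05
eef_pos: [0.4563, -0.2238, 0.3013]
tool_rot: [0.345, 0.628, -0.337, 0.611]
wrist_force: [0.1, 0.2, 0.4]
width: 0.465
```

```bash
python3 snap.py wrist w12
```

```text
t 14.05 tcp [ 0.4563 -0.2238  0.3013] F [0.1 0.2 0.4] T [ 0.   -0.03 -0.01] w 39.7 q [-0.68  0.16  1.49  0.01  1.52  0.33]
tool axes x,y,z (cols): [[-0.016, 0.846, 0.533], [0.022, 0.534, -0.845], [-1.0, -0.002, -0.027]]
```

View pics/w12.png

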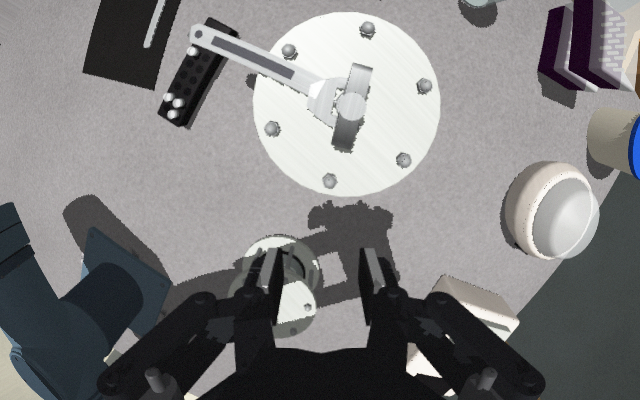

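```bash
python3 - <<'E'
from h import *
import pickle
from scipy.optimize import least_squares
c=pickle.load(open('w12.pkl','rb'));T=c['T'];im=c['img']
cv2.imwrite('pics/w12c.png',cv2.resize(im[40:170,240:440],None,fx=4,fy=4,interpolation=2))
# rim: cast radial scan for white->gray
g=cv2.cvtColor(im,cv2.COLOR_BGR2GRAY).astype(float);E=[]
for k in range(0,360,4):
    a=np.radians(k);rr=np.arange(80,105,.25)
    v=cv2.remap(cv2.GaussianBlur(g,(3,3),0).astype(np.float32),(347+rr*np.cos(a)).astype(np.float32)[None],(103+rr*np.sin(a)).astype(np.float32)[None],1)[0]
    i=np.nonzero(v<200)[0]
    if len(i) and i[0]>4: E.append((347+rr[i[0]]*np.cos(a),103+rr[i[0]]*np.sin(a)))
P=np.array([wplane(c,T,u,v,.154)[:2] for u,v in E])
r=least_squares(lambda x:np.hypot(*(P-x[:2]).T)-x[2],[.53,-.2,.09],loss='soft_l1',f_scale=.0005);print('circle',r.x,len(P),np.median(np.abs(r.fun)))
N=np.array([wplane(c,T,u,v,.161)[:2] for u,v in [(289,50),(368,28),(425,85),(404,159),(330,180),(272,128)]]);d=N-r.x[:2]
print(np.hypot(*d.T),np.degrees(np.arctan2(d[:,1],d[:,0]))%60, N.mean(0))
st()
E
```

```text
circle [ 0.5326507  -0.20056397  0.08938469] 72 0.0001640682130302218
[0.07337666 0.07380639 0.07410584 0.07293557 0.07262848 0.07286411] [18.7009076  18.62828895 19.15130302 19.74708452 19.46264528 19.20252521] [ 0.53327615 -0.20078087]
t 14.1 tcp [ 0.4564 -0.2237  0.3013] F [ 0.1  1.2 -0.5] T [ 0.01  0.03 -0.01] w 40.2 q [-0.68  0.16  1.49  0.01  1.52  0.33]
tool axes x,y,z (cols): [[-0.016, 0.846, 0.534], [0.022, 0.534, -0.845], [-1.0, -0.002, -0.027]]
```

View pics/w12c.png

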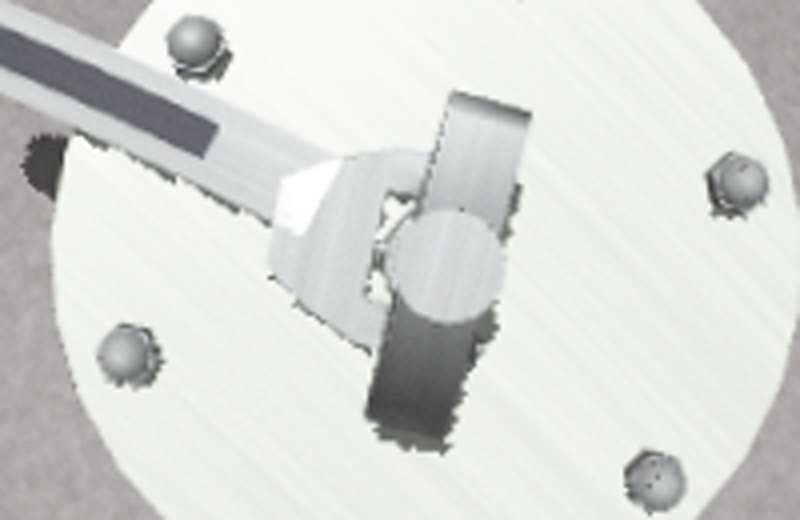

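```bash
python3 - <<'E'
from h import *
import pickle
c=pickle.load(open('w12.pkl','rb'));T=c['T']
f=lambda a,b,z:wplane(c,T,240+a/4,40+b/4,z)[:2]
for z in (.195,.204):
    a=f(408,424,z);b=f(493,102,z);d=b-a;print(z,a,b,(a+b)/2,np.linalg.norm(d),np.degrees(np.arctan2(d[1],d[0])))
print('knob',f(446,265,.204))
plan((.5328,-.2006,.225),26-90)
E
```

```text
0.195 [ 0.50127161 -0.21242727] [ 0.56527932 -0.19115303] [ 0.53327546 -0.20179015] 0.06745057057355172 18.38525546964301
0.204 [ 0.50226835 -0.2113488 ] [ 0.5639591  -0.19084465] [ 0.53311372 -0.20109673] 0.06500899838549366 18.385255469643013
knob [ 0.53233264 -0.20054713]
zang -57.7 turn 6.3 q6 end 31.7 rows 3
[ 0.0252,0.0257,0.0078,2.1,0.0252,0.026,0.0068,2.1,0.0252,0.0262,0.0059,2.1 ]
```

```bash
python3 - <<'E'
from h import *
plan((.5335,-.201,.235),-71.6,4)
E
```

```text
zang -57.7 turn 13.9 q6 end 39.3 rows 4
[ 0.0164,0.0194,0.0059,3.47,0.0164,0.0197,0.0047,3.47,0.0164,0.0199,0.0035,3.47,0.0164,0.0201,0.0023,3.47 ]
```

>>> {"api": "arm_command", "payload": {
  "series": [0.01,0.0195,0.006,3.5,0.016,0.0195,0.005,3.5,0.016,0.02,0.0035,3.5,0.016,0.019,0.002,3.5,0,0,0,0,0,0,0,0],
  "claw": 0.06
}}

```text
t: 14.7
eef_pos: [0.5365, -0.196, 0.2398]
tool_rot: [0.415, 0.584, -0.409, 0.565]
wrist_force: [0.7, 0.3, 0.4]
width: 0.704
```

```bash
python3 snap.py wrist w13; python3 - <<'E'
from h import *
plan((.5332,-.2008,.195),-71.6)
E
```

```text
t 14.7 tcp [ 0.5365 -0.196   0.2398] F [0.7 0.3 0.4] T [-0.02 -0.   -0.01] w 60.1 q [-0.55  0.31  1.45  0.01  1.41  0.69]
tool axes x,y,z (cols): [[-0.016, 0.947, 0.321], [0.022, 0.321, -0.947], [-1.0, -0.008, -0.026]]
zang -71.3 turn 0.4 q6 end 39.3 rows 1
[ 0.0446,-0.0041,0.0048,0.4 ]
```

View pics/w13.png

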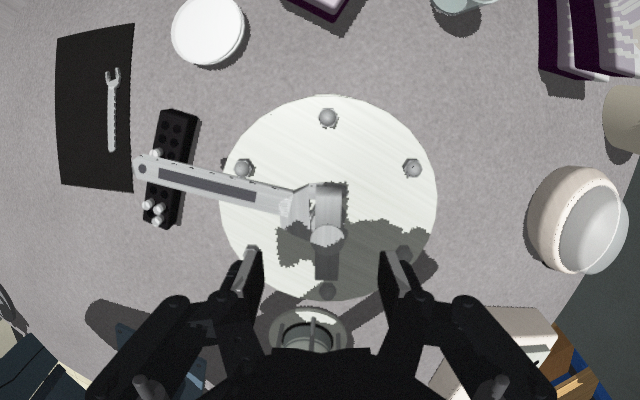

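>>> {"api": "arm_command", "payload": {
  "series": [0,-0.004,0.005,0.4,0.015,0,0,0,0.015,0,0,0,0.01,0,0,0,0,0,0,0]
}}

```text
t: 15.25
eef_pos: [0.5323, -0.2047, 0.2035]
tool_rot: [0.417, 0.58, -0.411, 0.567]
wrist_force: [-0.0, 0.8, 0.2]
width: 0.703
```

```bash
python3 - <<'E'
from h import *
st();plan((.533,-.2007,.178),-71.6,1)
E
```

```text
t 15.25 tcp [ 0.5323 -0.2047  0.2035] F [-0.   0.8  0.2] T [-0.   -0.   -0.01] w 60.0 q [-0.57  0.32  1.51  0.01  1.32  0.68]
tool axes x,y,z (cols): [[-0.01, 0.949, 0.315], [0.017, 0.315, -0.949], [-1.0, -0.004, -0.02]]
zang -71.6 turn 0.12 q6 end 39.3 rows 1
[ 0.0255,0.002,-0.003,0.12 ]
```

>>> {"api": "arm_command", "payload": {
  "series": [0.008,0.002,-0.003,0,0.008,0,0,0,0.007,0,0,0,0,0,0,0]
}}

```text
t: 15.65
eef_pos: [0.5334, -0.2016, 0.1808]
tool_rot: [0.417, 0.579, -0.411, 0.568]
wrist_force: [0.3, -0.8, 0.4]
width: 0.698
```

```bash
python3 - <<'E'
from h import *
st()
E
```

```text
t 15.65 tcp [ 0.5334 -0.2016  0.1808] F [ 0.3 -0.8  0.4] T [-0.03 -0.   -0.02] w 59.6 q [-0.56  0.34  1.55  0.01  1.27  0.68]
tool axes x,y,z (cols): [[-0.007, 0.949, 0.315], [0.016, 0.315, -0.949], [-1.0, -0.002, -0.017]]
```

>>> {"api": "arm_command", "payload": {
  "series": [0.003,0,-0.001,0,0,0,0,0,0,0,0,0,0,0,0,0,0,0,0,0,0,0,0,0],
  "claw": 0.0,
  "grip_force": 80
}}

```text
t: 16.25
eef_pos: [0.5333, -0.2006, 0.1784]
tool_rot: [0.417, 0.578, -0.411, 0.568]
wrist_force: [0.4, -0.1, -0.2]
width: 0.214
```

```bash
python3 snap.py wrist w14
```

```text
t 16.25 tcp [ 0.5333 -0.2006  0.1784] F [ 0.4 -0.1 -0.2] T [-0.   -0.   -0.01] w 18.2 q [-0.56  0.34  1.55  0.01  1.26  0.69]
tool axes x,y,z (cols): [[-0.007, 0.949, 0.315], [0.015, 0.316, -0.949], [-1.0, -0.002, -0.016]]
```

View pics/w14.png

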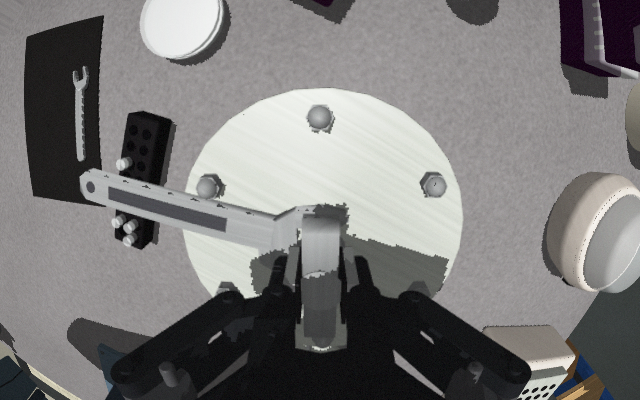

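>>> {"api": "arm_command", "payload": {
  "series": [0,0,0,0,0,0,0,2,0,0,0,4,0,0,0,4,0,0,0,4,0,0,0,4]
}}

```text
t: 16.9
eef_pos: [0.5334, -0.2008, 0.1784]
tool_rot: [0.503, 0.505, -0.499, 0.494]
wrist_force: [-0.2, -0.9, -0.6]
width: 0.209
```

```bash
python3 snap.py wrist w15
```

```text
t 16.9 tcp [ 0.5334 -0.2008  0.1784] F [-0.2 -0.9 -0.6] T [-0.04  0.09  0.24] w 17.8 q [-0.56  0.34  1.55  0.01  1.26  1.01]
tool axes x,y,z (cols): [[-0.007, 1.0, -0.003], [0.015, -0.003, -1.0], [-1.0, -0.007, -0.014]]
```

View pics/w15.png

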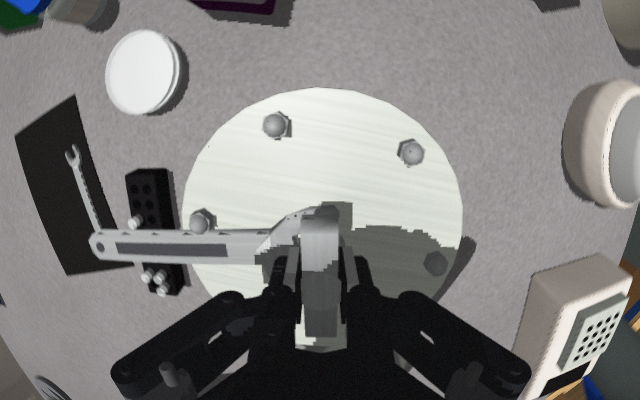

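>>> {"api": "arm_command", "payload": {
  "series": [0,0,0,4,0,0,0,4,0,0,0,4,0,0,0,4]
}}

```text
t: 17.35
eef_pos: [0.5333, -0.2009, 0.1783]
tool_rot: [0.568, 0.428, -0.566, 0.418]
wrist_force: [-0.7, -0.2, -0.8]
width: 0.219
```

```bash
python3 -c "
from h import *;st()"
```

```text
t 17.35 tcp [ 0.5333 -0.2009  0.1783] F [-0.7 -0.2 -0.8] T [0.06 0.06 0.27] w 18.7 q [-0.56  0.34  1.55  0.01  1.26  1.3 ]
tool axes x,y,z (cols): [[-0.007, 0.959, -0.284], [0.014, -0.284, -0.959], [-1.0, -0.011, -0.011]]
```

Turned 35° so far, at a steady torque of 0.27 N m. Continuing towards the hard stop.

>>> {"api": "arm_command", "payload": {
  "series": [0,0,0,3,0,0,0,3,0,0,0,2]
}}

```text
t: 17.65
eef_pos: [0.5333, -0.201, 0.1784]
tool_rot: [0.595, 0.388, -0.595, 0.377]
wrist_force: [-0.6, -0.8, -1.3]
width: 0.217
```

```bash
python3 -c "
from h import *;st()"
```

```text
t 17.65 tcp [ 0.5333 -0.201   0.1784] F [-0.6 -0.8 -1.3] T [0.02 0.07 0.19] w 18.5 q [-0.56  0.34  1.55  0.01  1.26  1.44]
tool axes x,y,z (cols): [[-0.007, 0.909, -0.416], [0.014, -0.416, -0.909], [-1.0, -0.012, -0.009]]
```

>>> {"api": "arm_command", "payload": {
  "series": [0,0,0,3,0,0,0,3]
}}

```text
t: 17.85
eef_pos: [0.5333, -0.201, 0.1784]
tool_rot: [0.614, 0.356, -0.614, 0.345]
wrist_force: [0.1, -0.1, -0.5]
width: 0.214
```

```bash
python3 -c "
from h import *;st()"
```

```text
t 17.85 tcp [ 0.5333 -0.201   0.1784] F [ 0.1 -0.1 -0.5] T [0.03 0.02 0.22] w 18.3 q [-0.56  0.34  1.55  0.01  1.26  1.54]
tool axes x,y,z (cols): [[-0.007, 0.861, -0.509], [0.014, -0.509, -0.861], [-1.0, -0.013, -0.008]]
```

>>> {"api": "arm_command", "payload": {
  "series": [0,0,0,3,0,0,0,2]
}}

```text
t: 18.05
eef_pos: [0.5333, -0.2011, 0.1784]
tool_rot: [-0.629, -0.329, 0.629, -0.318]
wrist_force: [0.2, 0.3, 0.0]
width: 0.213
```

```bash
python3 snap.py wrist w16
```

```text
t 18.05 tcp [ 0.5333 -0.2011  0.1784] F [0.2 0.3 0. ] T [ 0.07 -0.03  0.24] w 18.2 q [-0.56  0.34  1.55  0.01  1.26  1.63]
tool axes x,y,z (cols): [[-0.007, 0.813, -0.582], [0.013, -0.582, -0.813], [-1.0, -0.014, -0.007]]
```

View pics/w16.png

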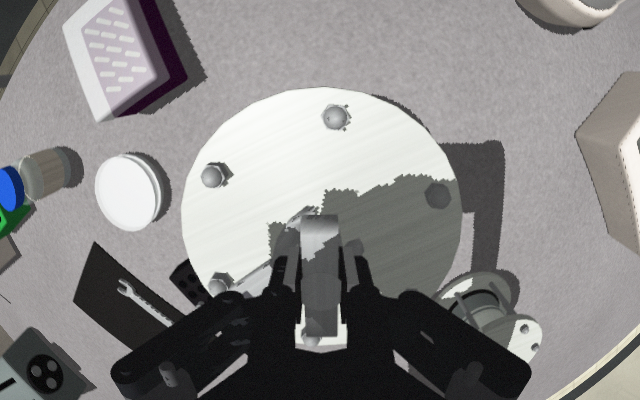

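>>> {"api": "arm_command", "payload": {
  "series": [0,0,0,3,0,0,0,3]
}}

```text
t: 18.3
eef_pos: [0.5332, -0.2012, 0.1784]
tool_rot: [-0.644, -0.295, 0.645, -0.284]
wrist_force: [-0.4, -0.5, -1.3]
width: 0.214
```

```bash
python3 -c "
from h import *;st()"; python3 snap.py scene sc16; python3 -c "
import cv2
a=cv2.imread('pics/sc16.png');cv2.imwrite('pics/sc16c.png',cv2.resize(a[195:265,210:320],None,fx=7,fy=7,interpolation=2)[:600])"
```

```text
t 18.3 tcp [ 0.5332 -0.2012  0.1784] F [-0.4 -0.5 -1.3] T [ 0.06 -0.02  0.22] w 18.3 q [-0.56  0.34  1.55  0.01  1.26  1.73]
tool axes x,y,z (cols): [[-0.008, 0.748, -0.664], [0.013, -0.664, -0.748], [-1.0, -0.014, -0.005]]
t 18.3 tcp [ 0.5332 -0.2012  0.1784] F [-0.4 -0.5 -1.3] T [ 0.06 -0.02  0.22] w 18.3 q [-0.56  0.34  1.55  0.01  1.26  1.73]
tool axes x,y,z (cols): [[-0.008, 0.748, -0.664], [0.013, -0.664, -0.748], [-1.0, -0.014, -0.005]]
```

View pics/sc16c.png

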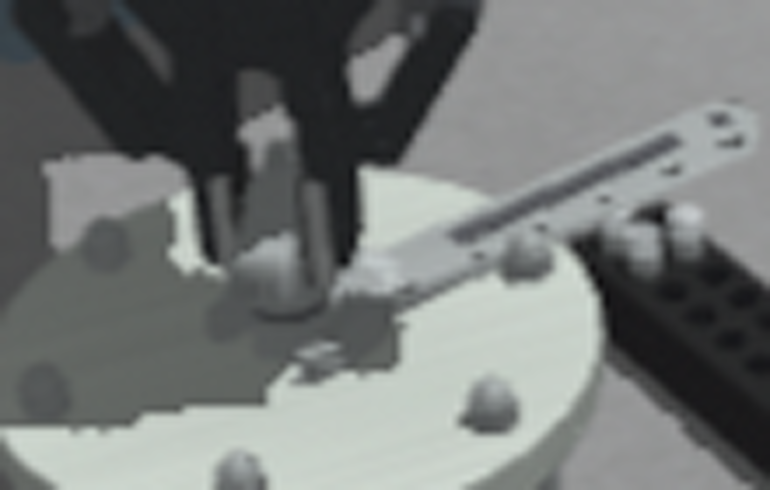

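>>> {"api": "arm_command", "payload": {
  "series": [0,0,0,3,0,0,0,3]
}}

```text
t: 18.55
eef_pos: [0.5332, -0.2012, 0.1784]
tool_rot: [-0.658, -0.261, 0.66, -0.251]
wrist_force: [-0.9, -0.7, -0.5]
width: 0.211
```

```bash
python3 -c "
from h import *;st()"
```

```text
t 18.55 tcp [ 0.5332 -0.2012  0.1784] F [-0.9 -0.7 -0.5] T [0.07 0.   0.53] w 18.1 q [-0.56  0.34  1.55  0.01  1.26  1.84]
tool axes x,y,z (cols): [[-0.008, 0.675, -0.738], [0.013, -0.738, -0.675], [-1.0, -0.015, -0.003]]
```

>>> {"api": "arm_command", "payload": {
  "series": [0,0,0,2,0,0,0,2]
}}

```text
t: 18.75
eef_pos: [0.5332, -0.2012, 0.1784]
tool_rot: [-0.666, -0.239, 0.668, -0.229]
wrist_force: [-1.3, -0.7, -1.1]
width: 0.212
```

```bash
python3 -c "
from h import *;st()"
```

```text
t 18.75 tcp [ 0.5332 -0.2012  0.1784] F [-1.3 -0.7 -1.1] T [-0.04 -0.    0.53] w 18.1 q [-0.56  0.34  1.55  0.01  1.26  1.9 ]
tool axes x,y,z (cols): [[-0.008, 0.624, -0.781], [0.013, -0.781, -0.624], [-1.0, -0.015, -0.002]]
```

```bash
python3 snap.py wrist w17; python3 snap.py scene sc17; python3 -c "
import cv2
a=cv2.imread('pics/sc17.png');cv2.imwrite('pics/sc17c.png',cv2.resize(a[195:265,210:320],None,fx=7,fy=7,interpolation=2)[:600])
a=cv2.imread('pics/w17.png');cv2.imwrite('pics/w17c.png',cv2.resize(a[80:360,170:470],None,fx=2.1,fy=2.1,interpolation=2)[:600])"
```

```text
t 18.75 tcp [ 0.5332 -0.2012  0.1784] F [-1.3 -0.7 -1.1] T [-0.04 -0.    0.53] w 18.1 q [-0.56  0.34  1.55  0.01  1.26  1.9 ]
tool axes x,y,z (cols): [[-0.008, 0.624, -0.781], [0.013, -0.781, -0.624], [-1.0, -0.015, -0.002]]
t 18.8 tcp [ 0.5332 -0.2012  0.1784] F [-0.6 -0.1 -0.2] T [0.02 0.01 0.35] w 18.3 q [-0.56  0.34  1.55  0.01  1.26  1.91]
tool axes x,y,z (cols): [[-0.008, 0.623, -0.782], [0.013, -0.782, -0.623], [-1.0, -0.015, -0.002]]
```

View pics/sc17c.png

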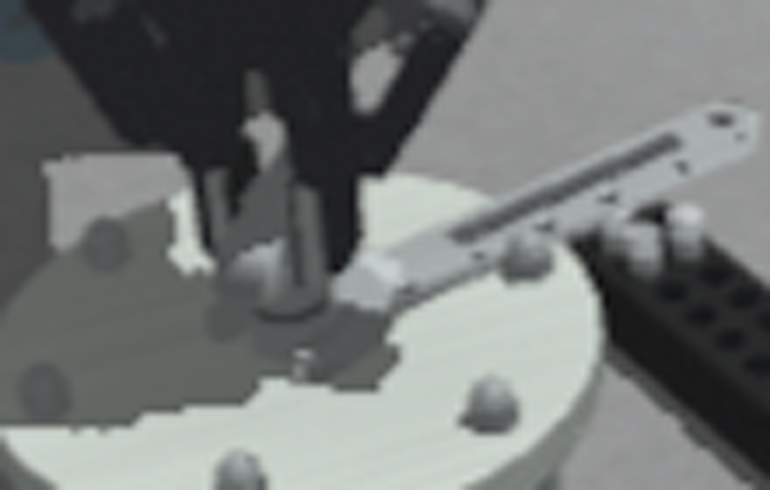

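View pics/w17c.png

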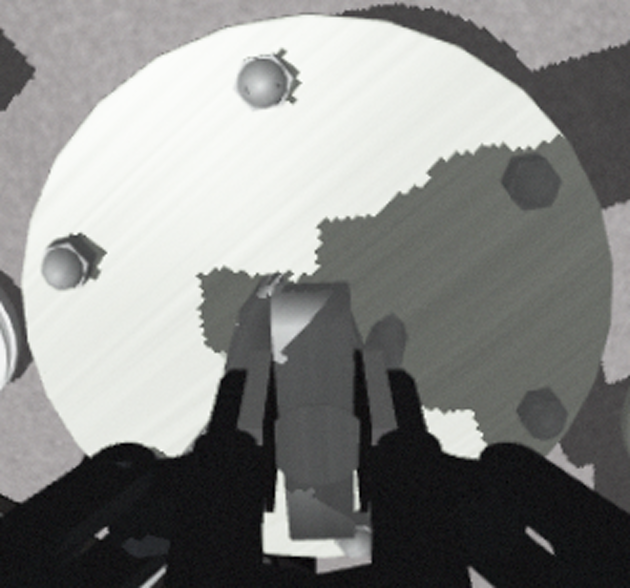

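>>> {"api": "arm_command", "payload": {
  "series": [0,0,0,0,0,0,0,2,0,0,0,2],
  "grip_force": 110
}}

```text
t: 19.15
eef_pos: [0.5331, -0.2012, 0.1785]
tool_rot: [-0.673, -0.217, 0.676, -0.207]
wrist_force: [0.7, -0.5, 0.1]
width: 0.193
```

```bash
python3 snap.py wrist w18
```

```text
t 19.15 tcp [ 0.5331 -0.2012  0.1785] F [ 0.7 -0.5  0.1] T [-0.02 -0.07  0.61] w 16.5 q [-0.56  0.34  1.55  0.01  1.26  1.97]
tool axes x,y,z (cols): [[-0.008, 0.573, -0.819], [0.012, -0.819, -0.573], [-1.0, -0.015, -0.001]]
```

>>> {"api": "arm_command", "payload": {
  "series": [0,0,0,0,0,0,0,0,0,0,0,0,0,0,0,0,-0.02,0,0,0,-0.03,0,0,0,-0.04,0,0,0,-0.03,0,0,0,0,0,0,0],
  "claw": 0.055
}}

```text
t: 20.1
eef_pos: [0.5339, -0.2025, 0.3019]
tool_rot: [-0.673, -0.219, 0.676, -0.207]
wrist_force: [1.0, -0.4, 0.1]
width: 0.644
```

```bash
python3 - <<'E'
from h import *
st();plan((.50,-.30,.31),-63)
E
```

```text
t 20.1 tcp [ 0.5339 -0.2025  0.3019] F [ 1.  -0.4  0.1] T [-0.04 -0.07 -0.01] w 55.0 q [-0.56  0.27  1.35  0.01  1.54  1.97]
tool axes x,y,z (cols): [[-0.009, 0.575, -0.818], [0.015, -0.818, -0.575], [-1.0, -0.017, -0.001]]
zang -144.9 turn -81.87 q6 end 20.7 rows 10
[ -0.0009,0.006,0.0084,-8.19,-0.0009,0.0048,0.0091,-8.19,-0.0009,0.0034,0.0097,-8.19,-0.0009,0.002,0.0101,-8.19,-0.0009,0.0005,0.0103,-8.19,-0.0009,-0.001,0.0103,-8.19,-0.0009,-0.0024,0.01,-8.19,-0.0009,-0.0038,0.0096,-8.19,-0.0009,-0.0051,0.0089,-8.19,-0.0009,-0.0064,0.0081,-8.19 ]
```

```bash
python3 - <<'E'
from h import *
plan((.465,-.235,.31),-63,11)
E
```

```text
zang -144.9 turn -81.87 q6 end 23.4 rows 11
[ -0.0007,-0.0012,0.0068,-7.44,-0.0007,-0.0021,0.0066,-7.44,-0.0007,-0.0029,0.0063,-7.44,-0.0007,-0.0037,0.0059,-7.44,-0.0007,-0.0044,0.0053,-7.44,-0.0007,-0.0051,0.0047,-7.44,-0.0007,-0.0056,0.004,-7.44,-0.0007,-0.0061,0.0032,-7.44,-0.0007,-0.0065,0.0024,-7.44,-0.0007,-0.0067,0.0016,-7.44 ]
[ -0.0007,-0.0069,0.0007,-7.44 ]
```

>>> {"api": "arm_command", "payload": {
  "series": [-0.0007,-0.001,0.007,-8,-0.0007,-0.002,0.007,-8,-0.0007,-0.003,0.006,-8,-0.0007,-0.004,0.006,-8,-0.0007,-0.0045,0.0055,-8,-0.0007,-0.005,0.005,-8,-0.0007,-0.0055,0.004,-8,-0.0007,-0.006,0.003,-8,-0.0007,-0.0065,0.0025,-8,0,-0.007,0.001,-8]
}}

```text
t: 21.1
eef_pos: [0.4699, -0.2359, 0.3035]
tool_rot: [0.365, 0.614, -0.358, 0.601]
wrist_force: [0.4, 0.0, 0.8]
width: 0.645
```

>>> {"api": "arm_command", "payload": {
  "series": [0,0,0,0,0,0,0,0]
}}

```text
t: 21.3
eef_pos: [0.4691, -0.236, 0.3024]
tool_rot: [0.366, 0.614, -0.359, 0.6]
wrist_force: [0.3, 0.5, -0.3]
width: 0.646
```

```bash
python3 snap.py wrist w19
```

```text
t 21.3 tcp [ 0.4691 -0.236   0.3024] F [ 0.3  0.5 -0.3] T [ 0.01  0.02 -0.06] w 55.1 q [-0.68  0.19  1.45  0.01  1.52  0.39]
tool axes x,y,z (cols): [[-0.013, 0.88, 0.474], [0.019, 0.474, -0.88], [-1.0, -0.002, -0.022]]
```

View pics/w19.png

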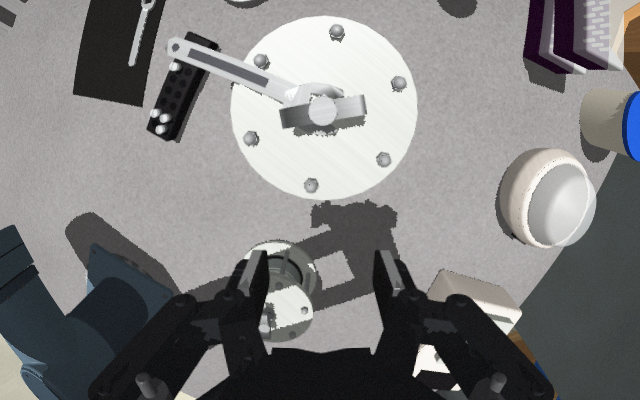

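```bash
python3 - <<'E'
from h import *
import pickle
c=pickle.load(open('w19.pkl','rb'))
cv2.imwrite('pics/w19c.png',cv2.resize(c['img'][20:160,160:400],None,fx=3.3,fy=3.3,interpolation=2))
cv2.imwrite('pics/w19d.png',cv2.resize(c['img'][75:145,265:380],None,fx=6.5,fy=6.5,interpolation=2))
E
```

```text
(no output)
```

View pics/w19c.png

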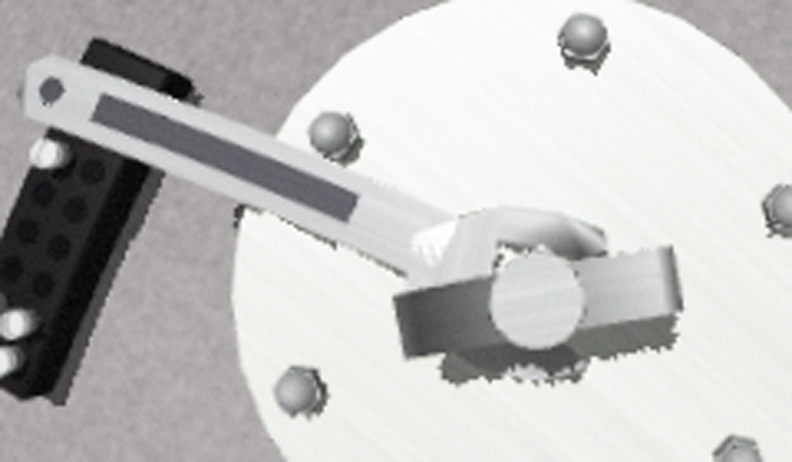

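View pics/w19d.png

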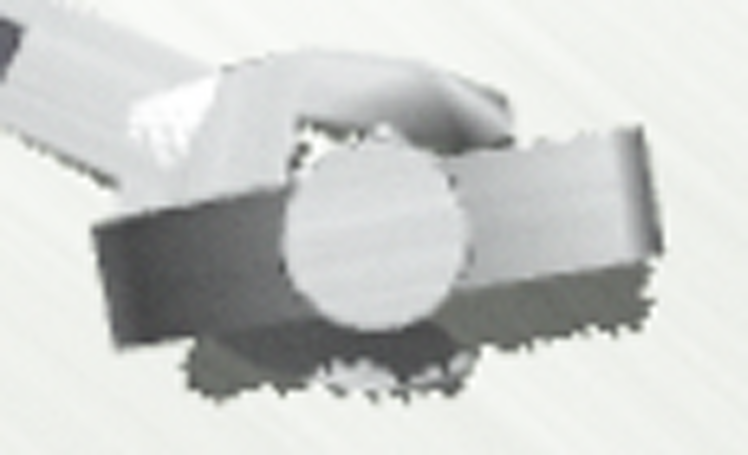

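```bash
python3 - <<'E'
from h import *
import pickle
def ang(n,ox,oy,s,A,B,z):
    c=pickle.load(open(n+'.pkl','rb'));f=lambda p:wplane(c,c['T'],ox+p[0]/s,oy+p[1]/s,z)[:2]
    d=f(B)-f(A);return np.degrees(np.arctan2(d[1],d[0])),f(A),f(B)
print('wing',ang('w19',160,20,3.3,(401,327),(674,277),.204))
print('wing',ang('w19',265,75,6.5,(105,288),(650,190),.204))
print('slot now',ang('w19',160,20,3.3,(97,107),(353,208),.163))
# before: w12 slot from full image
c=pickle.load(open('w12.pkl','rb'));cv2.imwrite('pics/w12e.png',cv2.resize(c['img'][15:130,180:360],None,fx=4,fy=4,interpolation=2))
E
```

```text
wing (np.float64(-51.04358771036103), array([ 0.51230055, -0.17562236]), array([ 0.55317038, -0.22617098]))
wing (np.float64(-51.22354985551844), array([ 0.51201883, -0.17544711]), array([ 0.55326582, -0.22679121]))
slot now (np.float64(-86.95930104362286), array([ 0.52595434, -0.0602736 ]), array([ 0.53042128, -0.1443651 ]))
```

View pics/w12e.png

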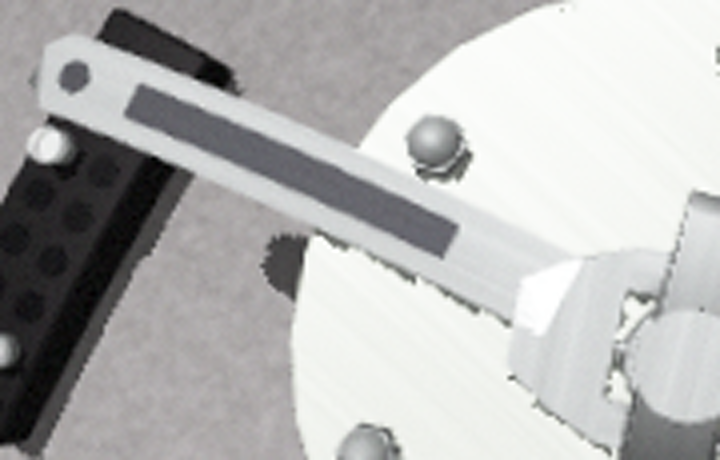

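```bash
cat > ov.py <<'E'
from h import *
import pickle
def ov(name,x,y,w,h,s,ns,out,C=(.5330,-.2009),z=.167):
    c=pickle.load(open(name+'.pkl','rb'));ims=[]
    for n in ns:
        im=cv2.resize(c['img'][y:y+h,x:x+w],None,fx=s,fy=s,interpolation=2)
        P=[]
        for k in range(6):
            a=np.radians(-10.7+60*k)-n   # corners along slide axes? flats parallel to slide dir -> corners on slide axis
            P.append(wproj(c,c['T'],(C[0]+.01386*np.cos(a),C[1]+.01386*np.sin(a),z)))
        P=np.array([((u-x+.5)*s,(v-y+.5)*s) for u,v in P],np.int32)
        cv2.polylines(im,[P],True,(0,0,255),1);cv2.putText(im,'%.2f'%n,(5,20),0,.6,(255,0,0),2);ims.append(im)
    cv2.imwrite(out,np.vstack([np.hstack(ims[:2]),np.hstack(ims[2:])]))
ov('w12',305,70,75,65,5,[0,.15,.3,.5],'pics/ov12.png')
ov('w19',280,75,80,60,5,[0,.15,.3,.5],'pics/ov19.png')
E
python3 ov.py
```

```text
(no output)
```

View pics/ov12.png

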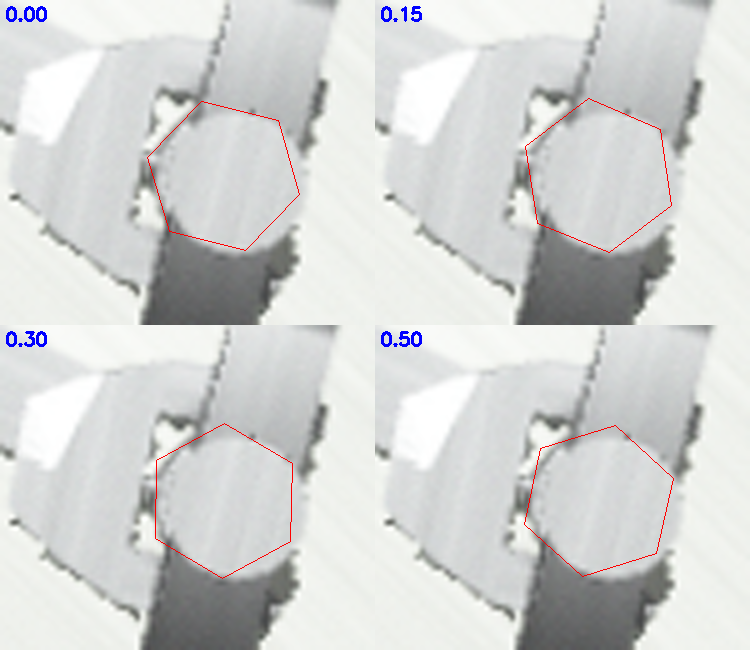

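View pics/ov19.png

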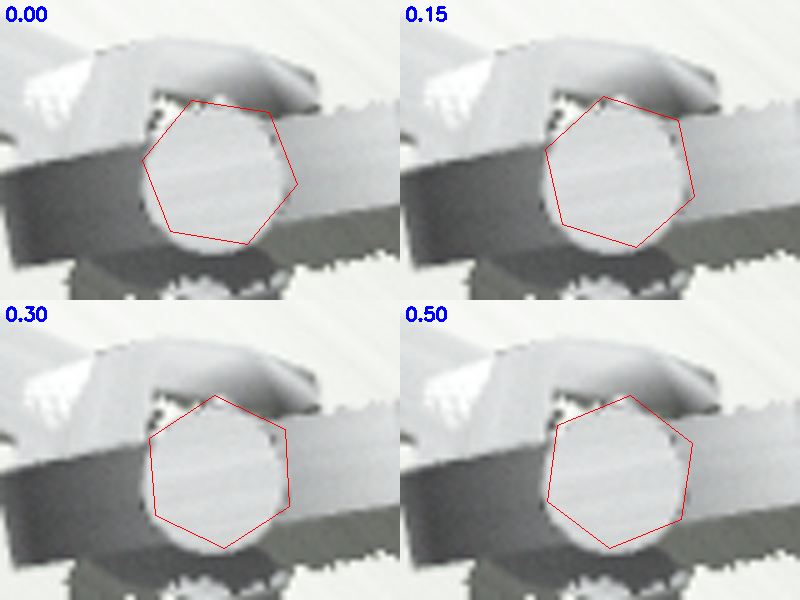

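```bash
python3 - <<'E'
from h import *
plan((.528,-.0955,.26),3.0)
E
```

```text
zang -61.7 turn -64.63 q6 end -25.6 rows 8
[ 0.0055,0.0148,-0.0118,-8.08,0.0055,0.0163,-0.0096,-8.08,0.0055,0.0175,-0.0072,-8.08,0.0055,0.0184,-0.0047,-8.08,0.0055,0.0189,-0.0021,-8.08,0.0055,0.019,0.0006,-8.08,0.0055,0.0187,0.0033,-8.08,0.0055,0.018,0.0058,-8.08 ]
```

>>> {"api": "arm_command", "payload": {
  "series": [0.003,0.015,-0.012,-8,0.004,0.016,-0.0095,-8,0.004,0.0175,-0.007,-8,0.004,0.0185,-0.0045,-8,0.004,0.019,-0.002,-8,0.004,0.019,0.0005,-8,0.004,0.0185,0.003,-8,0.004,0.017,0.0055,-8,0,0,0,0],
  "claw": 0.045
}}

```text
t: 22.25
eef_pos: [0.5318, -0.0901, 0.2701]
tool_rot: [-0.014, 0.711, 0.029, 0.702]
wrist_force: [0.4, -0.3, -0.0]
width: 0.527
```

```bash
python3 snap.py wrist w20; python3 - <<'E'
from h import *
plan((.528,-.0955,.20),3.0,3)
E
```

```text
t 22.25 tcp [ 0.5318 -0.0901  0.2701] F [ 0.4 -0.3 -0. ] T [-0.01 -0.04  0.03] w 45.0 q [-0.38  0.23  1.48  0.01  1.45 -0.45]
tool axes x,y,z (cols): [[-0.013, -0.061, 0.998], [0.02, 0.998, 0.061], [-1.0, 0.021, -0.012]]
zang 3.3 turn 0.38 q6 end -25.6 rows 3
[ 0.0234,-0.0019,-0.001,0.13,0.0234,-0.0019,-0.001,0.13,0.0234,-0.0019,-0.001,0.13 ]
```

View pics/w20.png

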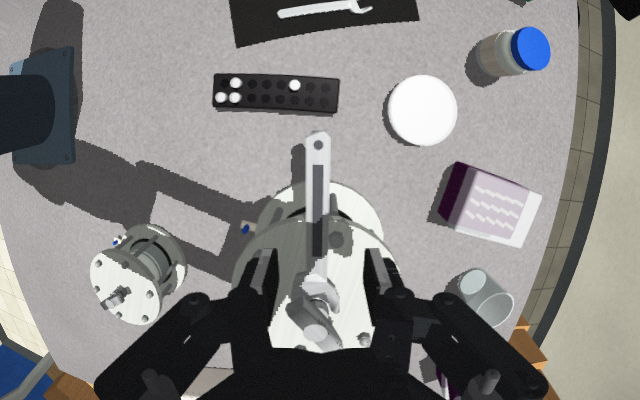

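```bash
python3 - <<'E'
from h import *
import pickle
c=pickle.load(open('w20.pkl','rb'));f=lambda u,v:wplane(c,c['T'],u,v,.163)[:2]
a=f(318,166);b=f(317.5,254);d=(b-a)/np.linalg.norm(b-a);print(a,b,np.linalg.norm(b-a),np.degrees(np.arctan2(d[1],d[0])),'grip',a+.0352*d,'end',f(318,131))
E
```

```text
[ 0.52656823 -0.06084979] [ 0.53083362 -0.14191807] 0.08118041766805047 -86.98816951551179 grip [ 0.52841771 -0.09600117] end [ 0.52484929 -0.0318777 ]
```

>>> {"api": "arm_command", "payload": {
  "series": [0,-0.007,-0.003,0.3,0.02,0,0,0,0.025,0,0,0,0.025,0,0,0,0.015,0,0,0,0,0,0,0]
}}

```text
t: 22.9
eef_pos: [0.5276, -0.1047, 0.1848]
tool_rot: [-0.004, 0.71, 0.014, 0.704]
wrist_force: [0.1, 0.2, 0.2]
width: 0.529
```

```bash
python3 - <<'E'
from h import *
st();plan((.528,-.096,.1565),3.0,1)
E
```

```text
t 22.9 tcp [ 0.5276 -0.1047  0.1848] F [0.1 0.2 0.2] T [ 0.    0.   -0.06] w 45.2 q [-0.41  0.28  1.62  0.01  1.25 -0.44]
tool axes x,y,z (cols): [[-0.009, -0.026, 1.0], [0.014, 1.0, 0.026], [-1.0, 0.014, -0.008]]
zang 1.5 turn -1.32 q6 end -25.7 rows 1
[ 0.0284,0.0082,0.0009,-1.32 ]
```

>>> {"api": "arm_command", "payload": {
  "series": [0,0.0085,0.0005,-1.3,0,0,0,0,0.01,0,0,0,0.01,0,0,0,0.006,0,0,0,0,0,0,0]
}}

```text
t: 23.5
eef_pos: [0.5291, -0.0978, 0.1604]
tool_rot: [-0.012, 0.708, 0.02, 0.706]
wrist_force: [-0.4, 0.8, -0.5]
width: 0.523
```

```bash
python3 - <<'E'
from h import *
st();plan((.528,-.096,.1565),3.0,1)
E
```

```text
t 23.5 tcp [ 0.5291 -0.0978  0.1604] F [-0.4  0.8 -0.5] T [-0.07 -0.02  0.01] w 44.7 q [-0.4   0.3   1.66  0.01  1.19 -0.44]
tool axes x,y,z (cols): [[-0.003, -0.045, 0.999], [0.011, 0.999, 0.045], [-1.0, 0.011, -0.003]]
zang 2.6 turn -0.23 q6 end -25.7 rows 1
[ 0.0039,0.0018,-0.001,-0.23 ]
```

>>> {"api": "arm_command", "payload": {
  "series": [0.002,0.002,-0.001,-0.3,0.002,0,0,0,0,0,0,0]
}}

```text
t: 23.8
eef_pos: [0.528, -0.0956, 0.156]
tool_rot: [-0.014, 0.708, 0.022, 0.706]
wrist_force: [-0.1, -0.2, -0.6]
width: 0.529
```

>>> {"api": "arm_command", "payload": {
  "series": [0,0,0,0,0,0,0,0,0,0,0,0,0,0,0,0,0,0,0,0],
  "claw": 0.0,
  "grip_force": 100
}}

```text
t: 24.3
eef_pos: [0.528, -0.0956, 0.1567]
tool_rot: [-0.014, 0.708, 0.022, 0.706]
wrist_force: [0.6, -0.1, -0.3]
width: 0.193
```

```bash
python3 rel.py; python3 snap.py wrist w21
```

```text
t 24.3 tcp [ 0.528  -0.0956  0.1567] F [ 0.6 -0.1 -0.3] T [0.03 0.04 0.06] w 16.5 q [-0.39  0.3   1.67  0.01  1.18 -0.45]
tool axes x,y,z (cols): [[-0.003, -0.051, 0.999], [0.011, 0.999, 0.051], [-1.0, 0.011, -0.003]]
A -87.1 (want -85.7) jaw [ 0.5333 -0.201 ] remaining along m -1.0 mm, perp n(.94,.33) 0.0 mm pitch rel 0.043
t 24.3 tcp [ 0.528  -0.0956  0.1567] F [ 0.6 -0.1 -0.3] T [0.03 0.04 0.06] w 16.5 q [-0.39  0.3   1.67  0.01  1.18 -0.45]
tool axes x,y,z (cols): [[-0.003, -0.051, 0.999], [0.011, 0.999, 0.051], [-1.0, 0.011, -0.003]]
```

View pics/w21.png

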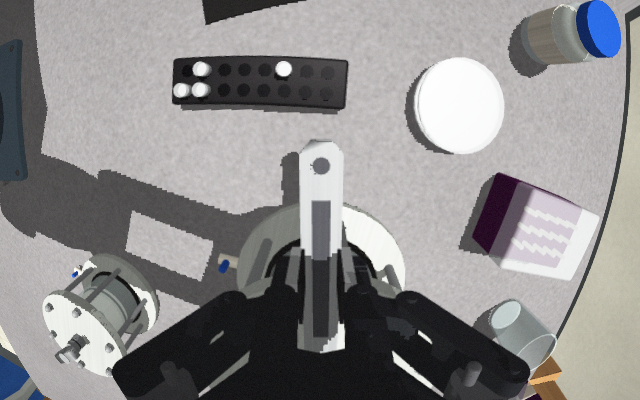

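>>> {"api": "arm_command", "payload": {
  "series": [-0.0015,0,0,0,0,0.003,-0.0009,0,0,0.005,-0.0014,0,0,0.005,-0.0014,0,0,0,0,0]
}}

```text
t: 24.85
eef_pos: [0.5275, -0.0958, 0.1587]
tool_rot: [-0.022, 0.705, 0.013, 0.708]
wrist_force: [2.0, 7.8, -5.6]
width: 0.191
```

```bash
python3 rel.py
```

```text
t 24.85 tcp [ 0.5275 -0.0958  0.1587] F [ 2.   7.8 -5.6] T [ 1.72 -0.12  0.12] w 16.3 q [-0.38  0.29  1.68 -0.01  1.16 -0.43]
tool axes x,y,z (cols): [[0.004, -0.05, 0.999], [-0.012, 0.999, 0.05], [-1.0, -0.013, 0.004]]
A -87.12 (want -85.7) jaw [ 0.5328 -0.2012] remaining along m -1.0 mm, perp n(.94,.33) 0.6 mm pitch rel 0.019
```

```bash
python3 snap.py scene sc22;python3 snap.py side s22; python3 -c "
import cv2
a=cv2.imread('pics/sc22.png');cv2.imwrite('pics/sc22c.png',cv2.resize(a[195:265,210:320],None,fx=7,fy=7,interpolation=2)[:600])
a=cv2.imread('pics/s22.png');cv2.imwrite('pics/s22c.png',cv2.resize(a[130:200,305:405],None,fx=7,fy=7,interpolation=2)[:600])"
```

```text
t 24.85 tcp [ 0.5275 -0.0958  0.1587] F [ 2.   7.8 -5.6] T [ 1.72 -0.12  0.12] w 16.3 q [-0.38  0.29  1.68 -0.01  1.16 -0.43]
tool axes x,y,z (cols): [[0.004, -0.05, 0.999], [-0.012, 0.999, 0.05], [-1.0, -0.013, 0.004]]
t 24.9 tcp [ 0.5274 -0.0957  0.1585] F [ 1.9 -2.4 -5.4] T [-0.02 -0.3   0.14] w 16.0 q [-0.38  0.29  1.68 -0.01  1.16 -0.43]
tool axes x,y,z (cols): [[0.004, -0.05, 0.999], [-0.012, 0.999, 0.05], [-1.0, -0.012, 0.003]]
```

View pics/sc22c.png

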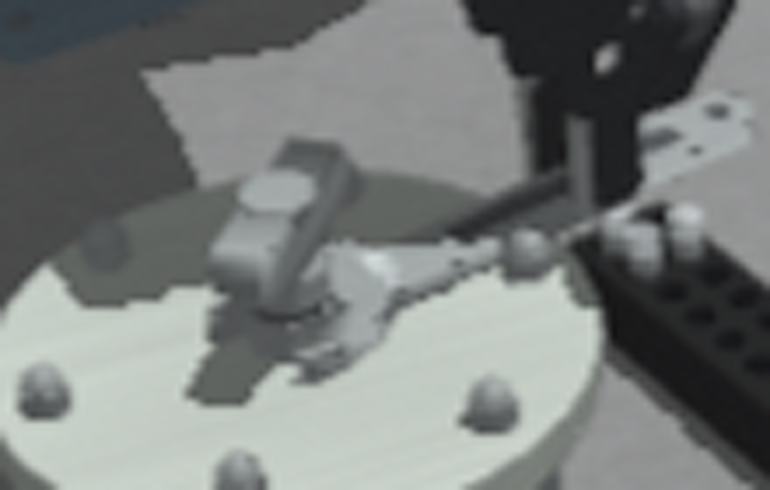

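View pics/s22c.png

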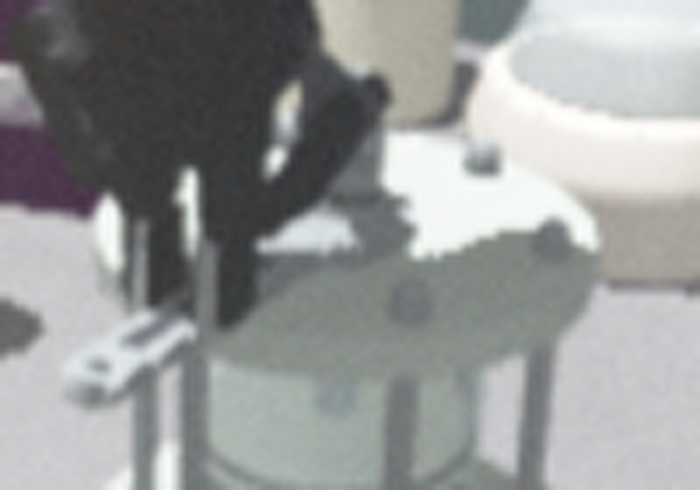

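>>> {"api": "arm_command", "payload": {
  "series": [0.001,0,-0.0037,-2,0,0,-0.0037,-2,0,0,0,0]
}}

```text
t: 25.25
eef_pos: [0.52, -0.0963, 0.1568]
tool_rot: [-0.048, 0.705, 0.039, 0.707]
wrist_force: [0.2, -1.5, -3.6]
width: 0.19
```

```bash
python3 rel.py
```

```text
t 25.25 tcp [ 0.52   -0.0963  0.1568] F [ 0.2 -1.5 -3.6] T [-0.15 -0.04  0.02] w 16.2 q [-0.39  0.28  1.7  -0.01  1.15 -0.51]
tool axes x,y,z (cols): [[0.004, -0.123, 0.992], [-0.013, 0.992, 0.123], [-1.0, -0.013, 0.002]]
A -82.95 (want -85.7) jaw [ 0.5329 -0.201 ] remaining along m -0.9 mm, perp n(.94,.33) 0.4 mm pitch rel 0.019
```

>>> {"api": "arm_command", "payload": {
  "series": [0,0.003,-0.0008,0,0,0.004,-0.001,0,0,0,0,0]
}}

```text
t: 25.55
eef_pos: [0.5201, -0.0964, 0.1578]
tool_rot: [-0.052, 0.703, 0.033, 0.708]
wrist_force: [1.3, 4.5, -6.1]
width: 0.192
```

```bash
python3 rel.py
```

```text
t 25.55 tcp [ 0.5201 -0.0964  0.1578] F [ 1.3  4.5 -6.1] T [1.19 0.   0.12] w 16.4 q [-0.38  0.28  1.7  -0.02  1.15 -0.49]
tool axes x,y,z (cols): [[0.009, -0.12, 0.993], [-0.026, 0.992, 0.12], [-1.0, -0.027, 0.006]]
A -83.09 (want -85.7) jaw [ 0.5328 -0.2012] remaining along m -1.0 mm, perp n(.94,.33) 0.6 mm pitch rel 0.005
```

>>> {"api": "arm_command", "payload": {
  "series": [0,0,0,0,0,0,0,0,0,0,0,0],
  "claw": 0.035
}}

```text
t: 25.85
eef_pos: [0.5204, -0.0956, 0.1586]
tool_rot: [-0.051, 0.703, 0.033, 0.709]
wrist_force: [-0.3, 0.2, 0.5]
width: 0.407
```

```bash
python3 rel.py; python3 snap.py wrist w23;python3 snap.py side s23; python3 -c "
import cv2
a=cv2.imread('pics/s23.png');cv2.imwrite('pics/s23c.png',cv2.resize(a[130:200,305:405],None,fx=7,fy=7,interpolation=2)[:600])"
```

```text
t 25.85 tcp [ 0.5204 -0.0956  0.1586] F [-0.3  0.2  0.5] T [ 0.    0.01 -0.09] w 34.7 q [-0.38  0.27  1.7  -0.02  1.15 -0.49]
tool axes x,y,z (cols): [[0.01, -0.119, 0.993], [-0.025, 0.993, 0.119], [-1.0, -0.026, 0.007]]
A -83.17 (want -85.7) jaw [ 0.533  -0.2003] remaining along m -0.3 mm, perp n(.94,.33) 0.1 mm pitch rel 0.006
t 25.85 tcp [ 0.5204 -0.0956  0.1586] F [-0.3  0.2  0.5] T [ 0.    0.01 -0.09] w 34.7 q [-0.38  0.27  1.7  -0.02  1.15 -0.49]
tool axes x,y,z (cols): [[0.01, -0.119, 0.993], [-0.025, 0.993, 0.119], [-1.0, -0.026, 0.007]]
t 25.9 tcp [ 0.5204 -0.0956  0.1587] F [ 0.2 -0.9 -0.3] T [ 0.06 -0.02 -0.01] w 34.9 q [-0.38  0.27  1.7  -0.02  1.15 -0.49]
tool axes x,y,z (cols): [[0.01, -0.119, 0.993], [-0.025, 0.993, 0.119], [-1.0, -0.026, 0.007]]
```

View pics/w23.png

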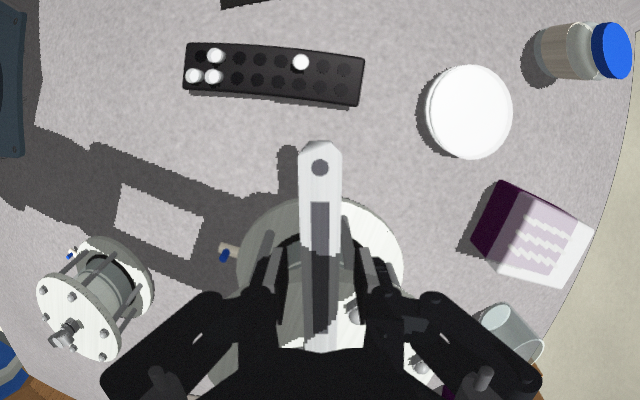

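View pics/s23c.png

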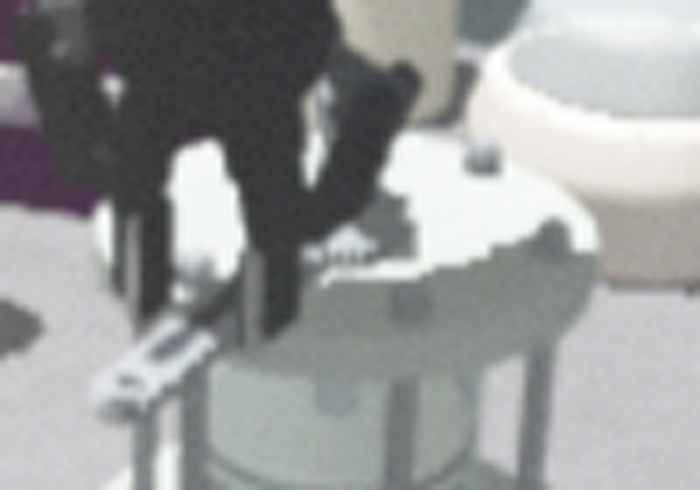

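>>> {"api": "arm_command", "payload": {
  "series": [0.003,0,0,0,0,0,0,0]
}}

```text
t: 26.15
eef_pos: [0.5205, -0.0954, 0.1557]
tool_rot: [-0.051, 0.703, 0.033, 0.709]
wrist_force: [-0.3, 0.1, -0.2]
width: 0.412
```

>>> {"api": "arm_command", "payload": {
  "series": [0,0,0,0,0,0,0,0,0,0,0,0,0,0,0,0,0,0,-0.0037,-2,0,0,-0.0037,-2,0,0,-0.0037,-2,0,0,0,0],
  "claw": 0.0
}}

```text
t: 26.95
eef_pos: [0.5097, -0.0972, 0.1562]
tool_rot: [-0.089, 0.7, 0.071, 0.705]
wrist_force: [-2.2, 0.1, 2.9]
width: 0.19
```

```bash
python3 rel.py
```

```text
t 26.95 tcp [ 0.5097 -0.0972  0.1562] F [-2.2  0.1  2.9] T [-0.07  0.32 -0.09] w 16.2 q [-0.39  0.26  1.73 -0.02  1.13 -0.61]
tool axes x,y,z (cols): [[0.011, -0.224, 0.974], [-0.025, 0.974, 0.225], [-1.0, -0.027, 0.005]]
A -77.03 (want -85.7) jaw [ 0.5334 -0.2   ] remaining along m -0.1 mm, perp n(.94,.33) -0.4 mm pitch rel 0.005
```

>>> {"api": "arm_command", "payload": {
  "series": [0,0,0.004,2.2,0,0,0.004,2.2,0,0,0.004,2.2,0,0,0.0035,1.8,0,0,0,0]
}}

```text
t: 27.45
eef_pos: [0.5253, -0.0949, 0.1561]
tool_rot: [-0.034, 0.703, 0.016, 0.71]
wrist_force: [0.2, 0.5, 1.9]
width: 0.19
```

```bash
python3 rel.py
```

```text
t 27.45 tcp [ 0.5253 -0.0949  0.1561] F [0.2 0.5 1.9] T [ 0.04 -0.04 -0.02] w 16.2 q [-0.37  0.28  1.69 -0.02  1.14 -0.44]
tool axes x,y,z (cols): [[0.01, -0.071, 0.997], [-0.026, 0.997, 0.071], [-1.0, -0.026, 0.008]]
A -85.95 (want -85.7) jaw [ 0.5328 -0.2001] remaining along m -0.0 mm, perp n(.94,.33) 0.2 mm pitch rel 0.006
```

Free now (no residual torque). Pulling out along the mouth direction.

>>> {"api": "arm_command", "payload": {
  "series": [-0.001,0,0,0,0,0.004,-0.001,0,0,0.006,-0.0016,0,0,0.006,-0.0016,0,0,0,0,0]
}}

```text
t: 27.95
eef_pos: [0.5245, -0.0951, 0.1575]
tool_rot: [-0.045, 0.7, 0.006, 0.713]
wrist_force: [1.8, 10.1, -4.9]
width: 0.192
```

```bash
python3 rel.py
```

```text
t 27.95 tcp [ 0.5245 -0.0951  0.1575] F [ 1.8 10.1 -4.9] T [ 2.16 -0.09  0.24] w 16.4 q [-0.36  0.27  1.71 -0.05  1.12 -0.41]
tool axes x,y,z (cols): [[0.02, -0.073, 0.997], [-0.054, 0.996, 0.074], [-0.998, -0.056, 0.016]]
A -85.83 (want -85.7) jaw [ 0.5322 -0.2003] remaining along m -0.1 mm, perp n(.94,.33) 0.9 mm pitch rel -0.024
```

>>> {"api": "arm_command", "payload": {
  "series": [0,0,0,0,0,0,0,0,0,0,0,0,-0.02,0,0,0,-0.04,0,0,0,-0.04,0,0,0,0,0,0,0],
  "claw": 0.04
}}

```text
t: 28.65
eef_pos: [0.5209, -0.088, 0.2596]
tool_rot: [-0.045, 0.702, 0.008, 0.711]
wrist_force: [0.3, -0.1, 0.9]
width: 0.464
```

```bash
python3 - <<'E'
from h import *
st();plan((.465,-.235,.30),-63,9)
E
```

```text
t 28.65 tcp [ 0.5209 -0.088   0.2596] F [ 0.3 -0.1  0.9] T [ 0.   -0.04  0.02] w 39.7 q [-0.35  0.19  1.56 -0.04  1.36 -0.42]
tool axes x,y,z (cols): [[0.015, -0.074, 0.997], [-0.052, 0.996, 0.075], [-0.999, -0.053, 0.011]]
zang 4.3 turn 66.79 q6 end 23.4 rows 9
[ -0.0037,-0.016,-0.0074,7.42,-0.0037,-0.0169,-0.0052,7.42,-0.0037,-0.0174,-0.003,7.42,-0.0037,-0.0176,-0.0007,7.42,-0.0037,-0.0176,0.0015,7.42,-0.0037,-0.0172,0.0038,7.42,-0.0037,-0.0166,0.006,7.42,-0.0037,-0.0157,0.0081,7.42,-0.0037,-0.0145,0.01,7.42 ]
```

>>> {"api": "arm_command", "payload": {
  "series": [-0.003,-0.016,-0.0075,7.4,-0.003,-0.017,-0.005,7.4,-0.003,-0.0175,-0.003,7.4,-0.003,-0.0175,-0.0007,7.4,-0.003,-0.0175,0.0015,7.4,-0.002,-0.017,0.004,7.4,-0.002,-0.0165,0.006,7.4,-0.002,-0.0155,0.008,7.4,0,0,0,0,0,0,0,0]
}}

```text
t: 29.65
eef_pos: [0.4681, -0.2192, 0.2869]
tool_rot: [0.324, 0.608, -0.349, 0.636]
wrist_force: [0.2, -0.1, -0.3]
width: 0.464
```

```bash
python3 snap.py wrist w24; python3 - <<'E'
from h import *
import pickle
c=pickle.load(open('w24.pkl','rb'));u,v=map(int,wproj(c,c['T'],(.533,-.2,.165)));print(u,v)
cv2.imwrite('pics/w24c.png',cv2.resize(c['img'][max(0,v-60):v+60,u-90:u+70],None,fx=5,fy=5,interpolation=2))
E
```

```text
t 29.65 tcp [ 0.4681 -0.2192  0.2869] F [ 0.2 -0.1 -0.3] T [ 0.02  0.01 -0.03] w 39.7 q [-0.63  0.14  1.55 -0.03  1.41  0.36]
tool axes x,y,z (cols): [[0.018, 0.838, 0.546], [-0.051, 0.546, -0.836], [-0.999, -0.013, 0.052]]
336 117
```

View pics/w24c.png

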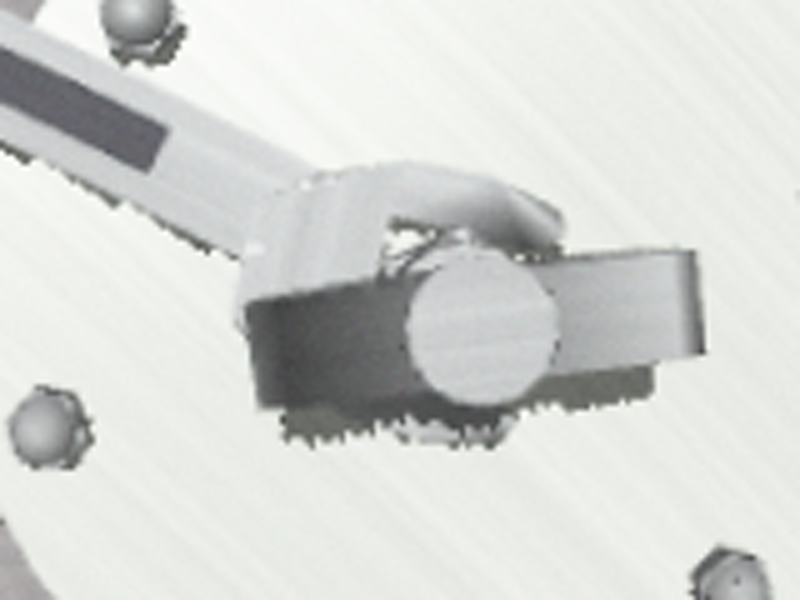

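```bash
cat > ov2.py <<'E'
from ov import *
c=pickle.load(open('w24.pkl','rb'));f=lambda a,b,z:wplane(c,c['T'],246+a/5,57+b/5,z)[:2]
d=f(700,301,.204)-f(253,354,.204);print('wing',np.degrees(np.arctan2(d[1],d[0])),(f(700,301,.204)+f(253,354,.204))/2, 'knob',f(482,327,.204))
N=np.array([f(135,15,.165),f(45,428,.163),f(730,580,.163)]);print(N)
ov('w24',300,90,80,60,5,[-.1,0.05,.15,.3],'pics/ov24.png',C=(.5330,-.2009))
E
python3 ov2.py
```

```text
wing -49.70422597891523 [ 0.53292457 -0.20043095] knob [ 0.53281261 -0.20092429]
[[ 0.54591498 -0.12884352]
 [ 0.47734679 -0.15283412]
 [ 0.51985797 -0.27087653]]
```

View pics/ov24.png

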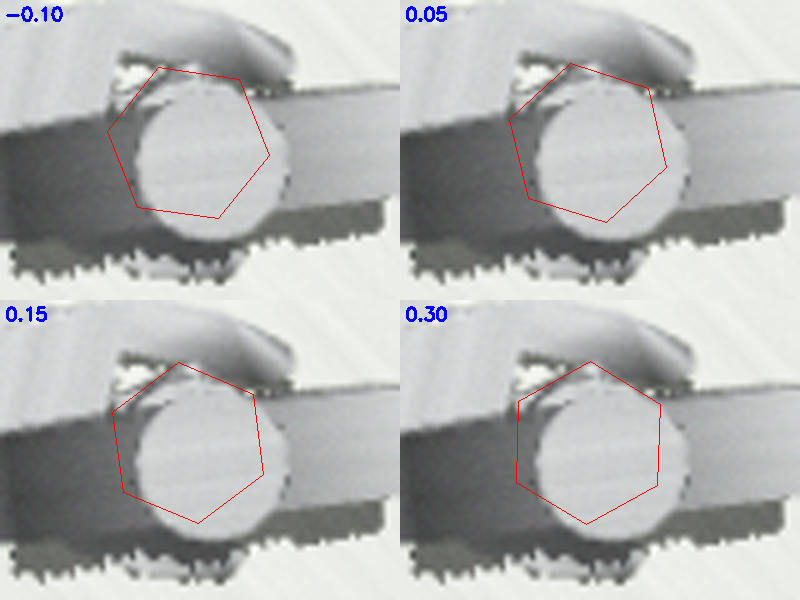

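```bash
python3 - <<'E'
from h import *
import pickle
c=pickle.load(open('w24.pkl','rb'))
a=cv2.resize(c['img'][92:112,315:365],None,fx=15,fy=15,interpolation=cv2.INTER_CUBIC)
c=pickle.load(open('w19.pkl','rb'))
b=cv2.resize(c['img'][86:106,302:352],None,fx=15,fy=15,interpolation=cv2.INTER_CUBIC)
cv2.imwrite('pics/z.png',np.vstack([a,b])[:600])
E
```

```text
(no output)
```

View pics/z.png

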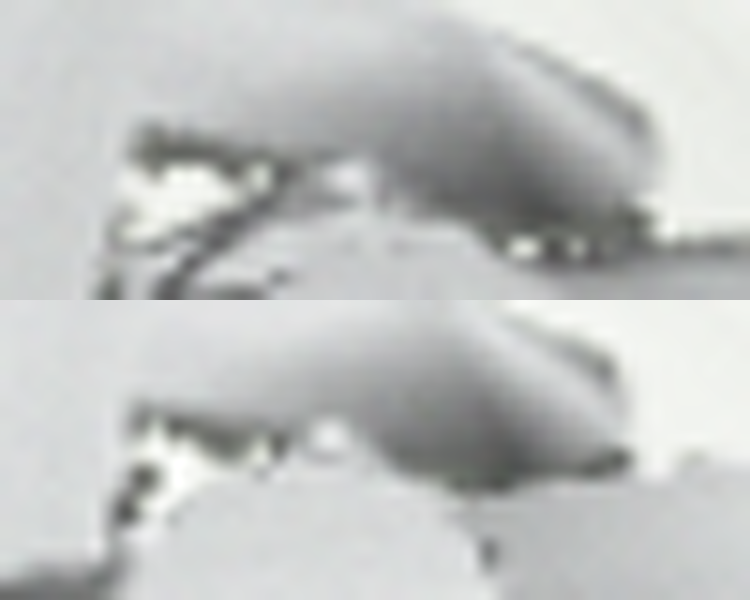

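```bash
python3 - <<'E'
from h import *
import pickle
C=np.array([.5330,-.2007])
for n,pts in (('w24',[(338.3,103.7),(340,104.5)]),('w19',[(324,95),(325,95.5)])):
    c=pickle.load(open(n+'.pkl','rb'))
    for u,v in pts:
        p=wplane(c,c['T'],u,v,.167)[:2]-C;a=np.degrees(np.arctan2(p[1],p[0]));print(n,p,np.linalg.norm(p),a,'n=',np.radians((-10.7-a)%60))
E
```

```text
w24 [0.01076094 0.00584441] 0.012245607900141954 28.506968967268055 n= 0.36290685299052927
w24 [0.01098838 0.00428003] 0.011792503320204224 21.281147385365262 n= 0.48902123075639814
w19 [0.0112185  0.00533665] 0.012423149836898267 25.4404533872633 n= 0.4164276464253158
w19 [0.01124316 0.00434987] 0.012055284886540578 21.15096611156091 n= 0.4912933226087243
```

```bash
python3 - <<'E'
from h import *
plan((.5245,-.0940,.235),4.1,8)
E
```

```text
zang -56.9 turn -61.23 q6 end -26.7 rows 8
[ 0.0058,0.0145,-0.0096,-7.65,0.0058,0.0157,-0.0076,-7.65,0.0058,0.0165,-0.0054,-7.65,0.0058,0.0171,-0.0031,-7.65,0.0058,0.0174,-0.0008,-7.65,0.0058,0.0173,0.0015,-7.65,0.0058,0.017,0.0038,-7.65,0.0058,0.0163,0.006,-7.65 ]
```

>>> {"api": "arm_command", "payload": {
  "series": [0.004,0.0145,-0.0095,-7.6,0.004,0.0155,-0.0075,-7.6,0.005,0.0165,-0.0055,-7.6,0.005,0.017,-0.003,-7.6,0.006,0.0175,-0.001,-7.6,0.006,0.0175,0.0015,-7.6,0.006,0.017,0.004,-7.6,0.006,0.016,0.006,-7.6,0,0,0,0],
  "grip_force": 120
}}

```text
t: 30.6
eef_pos: [0.5241, -0.0795, 0.2356]
tool_rot: [-0.066, 0.701, 0.032, 0.71]
wrist_force: [0.4, -0.8, 0.1]
width: 0.469
```

```bash
python3 rel.py; python3 snap.py wrist w25; python3 - <<'E'
from h import *
import pickle
plan((.5245,-.0945,.156),4.1,1)
c=pickle.load(open('w25.pkl','rb'));cv2.imwrite('pics/w25c.png',cv2.resize(c['img'][100:300,240:400],None,fx=3,fy=3,interpolation=2))
E
```

```text
t 30.6 tcp [ 0.5241 -0.0795  0.2356] F [ 0.4 -0.8  0.1] T [-0.01  0.01  0.01] w 40.1 q [-0.33  0.21  1.59 -0.04  1.31 -0.46]
tool axes x,y,z (cols): [[0.017, -0.138, 0.99], [-0.047, 0.989, 0.139], [-0.999, -0.049, 0.01]]
A -82.06 (want -85.7) jaw [ 0.5387 -0.184 ] remaining along m 13.2 mm, perp n(.94,.33) -10.7 mm pitch rel -0.017
t 30.6 tcp [ 0.5241 -0.0795  0.2356] F [ 0.4 -0.8  0.1] T [-0.01  0.01  0.01] w 40.1 q [-0.33  0.21  1.59 -0.04  1.31 -0.46]
tool axes x,y,z (cols): [[0.017, -0.138, 0.99], [-0.047, 0.989, 0.139], [-0.999, -0.049, 0.01]]
zang 7.7 turn 3.06 q6 end -26.8 rows 1
[ 0.0807,-0.01,-0.0023,3.06 ]
```

View pics/w25c.png

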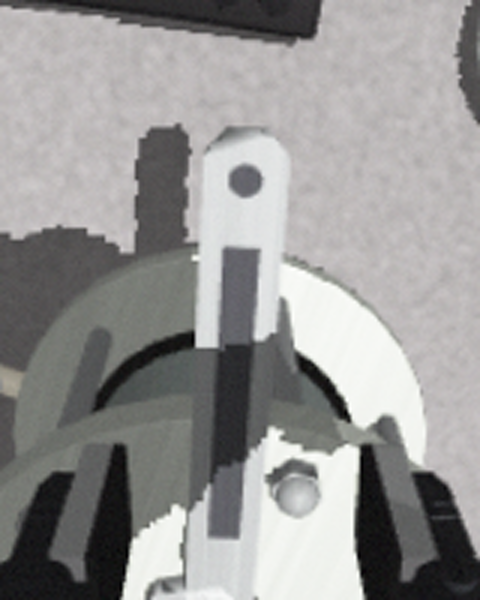

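```bash
python3 - <<'E'
from h import *
import pickle
c=pickle.load(open('w25.pkl','rb'));f=lambda u,v:wplane(c,c['T'],u,v,.163)[:2]
a=f(320.3,182.7);b=f(314.7,279.3);d=(b-a)/np.linalg.norm(b-a);print(a,np.linalg.norm(b-a),np.degrees(np.arctan2(d[1],d[0])),'grip',a+.0352*d)
E
```

```text
[ 0.5218152  -0.06016582] 0.08487059980565376 -85.23548357698225 grip [ 0.52473893 -0.09524418]
```

>>> {"api": "arm_command", "payload": {
  "series": [0,-0.01,-0.002,2.9,0.02,0,0,0,0.02,0,0,0,0.012,0,0,0,0,0,0,0]
}}

```text
t: 31.15
eef_pos: [0.525, -0.0945, 0.1854]
tool_rot: [-0.045, 0.7, 0.008, 0.713]
wrist_force: [0.6, 1.0, -1.1]
width: 0.467
```

```bash
python3 - <<'E'
from h import *
st();plan((.5248,-.0952,.156),4.8,1)
E
```

```text
t 31.15 tcp [ 0.525  -0.0945  0.1854] F [ 0.6  1.  -1.1] T [-0.05  0.02 -0.1 ] w 39.9 q [-0.36  0.25  1.67 -0.04  1.19 -0.42]
tool axes x,y,z (cols): [[0.021, -0.075, 0.997], [-0.051, 0.996, 0.076], [-0.998, -0.053, 0.017]]
zang 4.4 turn -1.35 q6 end -27.5 rows 1
[ 0.0294,0.0008,-0.0008,-1.35 ]
```

>>> {"api": "arm_command", "payload": {
  "series": [0.01,0.001,-0.0008,-0.4,0.01,0,0,0,0.009,0,0,0,0,0,0,0]
}}

```text
t: 31.55
eef_pos: [0.5256, -0.0958, 0.156]
tool_rot: [-0.048, 0.699, 0.01, 0.714]
wrist_force: [-0.6, -0.1, -0.2]
width: 0.469
```

>>> {"api": "arm_command", "payload": {
  "series": [0,0,0,0,0,0,0,0,0,0,0,0,0,0,0,0,0,0,0,0],
  "claw": 0.0,
  "grip_force": 120
}}

```text
t: 32.05
eef_pos: [0.5254, -0.0957, 0.1567]
tool_rot: [-0.048, 0.699, 0.01, 0.713]
wrist_force: [0.3, -0.7, -1.3]
width: 0.183
```

```bash
python3 rel.py
```

```text
t 32.05 tcp [ 0.5254 -0.0957  0.1567] F [ 0.3 -0.7 -1.3] T [ 0.08  0.05 -0.08] w 15.6 q [-0.36  0.27  1.71 -0.05  1.12 -0.42]
tool axes x,y,z (cols): [[0.023, -0.081, 0.996], [-0.052, 0.995, 0.082], [-0.998, -0.054, 0.018]]
A -85.36 (want -85.7) jaw [ 0.5339 -0.2009] remaining along m -1.1 mm, perp n(.94,.33) -0.6 mm pitch rel -0.022
```

>>> {"api": "arm_command", "payload": {
  "series": [0,0,-0.0037,-2,0,0,-0.0037,-2,0,0,-0.0037,-2,0,0,-0.0037,-2,0,0,-0.0037,-2,0,0,-0.0037,-2,0,0,0,0]
}}

```text
t: 32.75
eef_pos: [0.5031, -0.0997, 0.1565]
tool_rot: [-0.124, 0.693, 0.085, 0.705]
wrist_force: [-0.4, 0.4, -1.4]
width: 0.183
```

```bash
python3 rel.py
```

```text
t 32.75 tcp [ 0.5031 -0.0997  0.1565] F [-0.4  0.4 -1.4] T [ 0.09  0.1  -0.17] w 15.6 q [-0.39  0.24  1.76 -0.04  1.1  -0.66]
tool axes x,y,z (cols): [[0.024, -0.292, 0.956], [-0.052, 0.955, 0.293], [-0.998, -0.057, 0.007]]
A -72.97 (want -85.7) jaw [ 0.534  -0.2006] remaining along m -0.9 mm, perp n(.94,.33) -0.8 mm pitch rel -0.025
```

>>> {"api": "arm_command", "payload": {
  "series": [-0.001,0.0145,0.0035,4,-0.001,0.0145,0.0035,4]
}}

```text
t: 32.95
eef_pos: [0.5066, -0.0758, 0.1587]
tool_rot: [-0.076, 0.695, 0.03, 0.714]
wrist_force: [-0.5, 0.5, -1.6]
width: 0.185
```

```bash
python3 rel.py
```

```text
t 32.95 tcp [ 0.5066 -0.0758  0.1587] F [-0.5  0.5 -1.6] T [ 0.16  0.02 -0.  ] w 15.8 q [-0.33  0.23  1.76 -0.05  1.1  -0.46]
tool axes x,y,z (cols): [[0.033, -0.149, 0.988], [-0.063, 0.987, 0.15], [-0.998, -0.067, 0.023]]
A -81.43 (want -85.7) jaw [ 0.5223 -0.1801] remaining along m 22.3 mm, perp n(.94,.33) 3.6 mm pitch rel -0.035
```

```bash
python3 - <<'E'
from h import *
plan((.5119,-.0575,.1595),4.3,3)
E
```

```text
zang 8.7 turn 2.95 q6 end -23.6 rows 3
[ -0.0006,0.0057,0.0027,0.98,-0.0006,0.0058,0.0026,0.98,-0.0006,0.0058,0.0025,0.98 ]
```

>>> {"api": "arm_command", "payload": {
  "series": [-0.0006,0.0055,0.0027,1.4,-0.0006,0.0058,0.0026,1.4,-0.0006,0.0058,0.0025,1.3,0,0,0,0]
}}

```text
t: 33.35
eef_pos: [0.5137, -0.0556, 0.1599]
tool_rot: [-0.048, 0.695, 0.003, 0.718]
wrist_force: [0.4, -0.0, -2.7]
width: 0.182
```

```bash
python3 rel.py; python3 - <<'E'
from h import *
plan((.4854,.018,.165),4.3,8)
E
```

```text
t 33.35 tcp [ 0.5137 -0.0556  0.1599] F [ 0.4 -0.  -2.7] T [ 0.13 -0.02 -0.  ] w 15.5 q [-0.29  0.24  1.75 -0.06  1.1  -0.34]
tool axes x,y,z (cols): [[0.035, -0.07, 0.997], [-0.062, 0.995, 0.072], [-0.997, -0.064, 0.03]]
A -85.96 (want -85.7) jaw [ 0.5211 -0.1609] remaining along m 40.9 mm, perp n(.94,.33) -1.7 mm pitch rel -0.032
zang 4.1 turn -1.58 q6 end -15.9 rows 8
[ -0.0013,0.0094,-0.0028,-0.2,-0.0013,0.0094,-0.0028,-0.2,-0.0013,0.0094,-0.0028,-0.2,-0.0013,0.0094,-0.0027,-0.2,-0.0013,0.0094,-0.0027,-0.2,-0.0013,0.0094,-0.0027,-0.2,-0.0013,0.0094,-0.0026,-0.2,-0.0013,0.0094,-0.0026,-0.2 ]
```

>>> {"api": "arm_command", "payload": {
  "series": [-0.0013,0.0094,-0.0035,0,-0.0013,0.0094,-0.003,0,-0.0013,0.0094,-0.0027,0,-0.0013,0.0094,-0.0027,0,-0.0013,0.0094,-0.0027,0,-0.0015,0.0094,-0.0027,0,-0.002,0.0094,-0.0026,0,-0.003,0.0094,-0.0026,0]
}}

```text
t: 34.15
eef_pos: [0.4826, 0.0239, 0.1676]
tool_rot: [-0.047, 0.695, 0.003, 0.717]
wrist_force: [-0.2, 0.8, -2.2]
width: 0.182
```

```bash
python3 rel.py; python3 snap.py scene sc26; python3 -c "
import cv2
a=cv2.imread('pics/sc26.png');cv2.imwrite('pics/sc26c.png',cv2.resize(a[170:320,190:390],None,fx=4,fy=4,interpolation=2)[:600])"
```

```text
t 34.15 tcp [0.4826 0.0239 0.1676] F [-0.2  0.8 -2.2] T [0.13 0.04 0.03] w 15.5 q [-0.14  0.18  1.81 -0.06  1.11 -0.18]
tool axes x,y,z (cols): [[0.034, -0.07, 0.997], [-0.062, 0.996, 0.072], [-0.998, -0.064, 0.03]]
A -85.99 (want -85.7) jaw [ 0.49   -0.0813] remaining along m 126.2 mm, perp n(.94,.33) 1.3 mm pitch rel -0.032
t 34.15 tcp [0.4826 0.0239 0.1676] F [-0.2  0.8 -2.2] T [0.13 0.04 0.03] w 15.5 q [-0.14  0.18  1.81 -0.06  1.11 -0.18]
tool axes x,y,z (cols): [[0.034, -0.07, 0.997], [-0.062, 0.996, 0.072], [-0.998, -0.064, 0.03]]
```

View pics/sc26c.png

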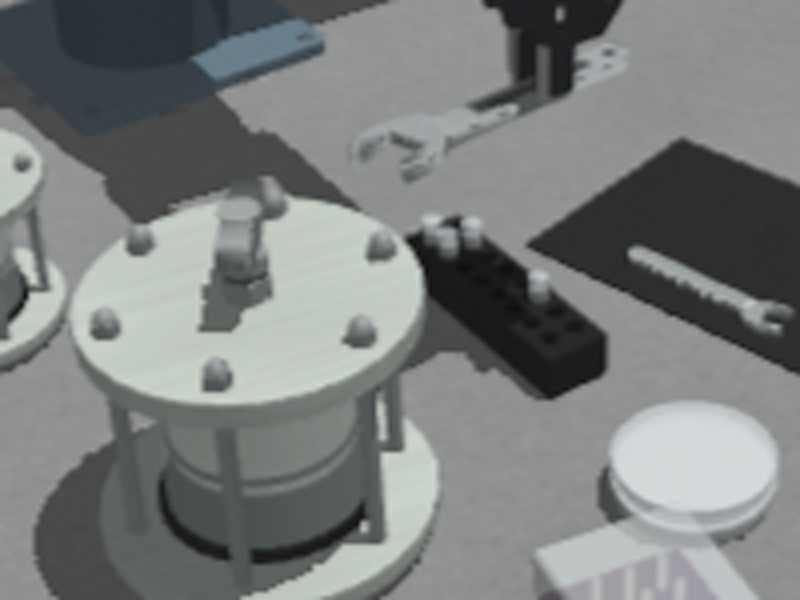

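```bash
python3 - <<'E'
from h import *
plan((.4704,.2004,.15),102.3,12)
E
```

```text
zang 4.1 turn -99.7 q6 end -92.2 rows 12
[ 0.0006,0.0147,0,-8.31,0.0006,0.0145,0.0022,-8.31,0.0006,0.0141,0.0042,-8.31,0.0006,0.0133,0.0062,-8.31,0.0006,0.0123,0.0081,-8.31,0.0006,0.011,0.0098,-8.31,0.0006,0.0094,0.0113,-8.31,0.0006,0.0077,0.0125,-8.31,0.0006,0.0058,0.0135,-8.31,0.0006,0.0038,0.0142,-8.31 ]
[ 0.0006,0.0017,0.0146,-8.31,0.0006,-0.0004,0.0147,-8.31 ]
```

>>> {"api": "arm_command", "payload": {
  "series": [0,0.0147,0,-8.2,0,0.0145,0.0022,-8.2,0,0.014,0.0042,-8.2,0,0.0133,0.0062,-8.2,0,0.0123,0.008,-8.2,0,0.011,0.0098,-8.2,0,0.0095,0.0113,-8.2,0,0.0077,0.0125,-8.2,0,0.0058,0.0135,-8.2,0,0.0038,0.014,-8.2]
}}

```text
t: 35.2
eef_pos: [0.4704, 0.1772, 0.1602]
tool_rot: [0.522, -0.509, -0.471, -0.497]
wrist_force: [0.8, 0.0, -0.7]
width: 0.185
```

>>> {"api": "arm_command", "payload": {
  "series": [0,0.0017,0.0146,-8,0,0,0.01,-8,0,0,0,0]
}}

```text
t: 35.5
eef_pos: [0.4671, 0.2045, 0.1586]
tool_rot: [0.59, -0.434, -0.541, -0.415]
wrist_force: [-0.4, -0.3, -1.1]
width: 0.185
```

```bash
python3 snap.py wrist w27; python3 - <<'E'
from h import *
plan((.4704,.2004,.07),102.3,4)
E
```

```text
t 35.5 tcp [0.4671 0.2045 0.1586] F [-0.4 -0.3 -1.1] T [ 0.02  0.09 -0.02] w 15.8 q [ 0.24  0.25  1.74 -0.08  1.13 -1.58]
tool axes x,y,z (cols): [[0.039, -0.96, -0.278], [-0.063, -0.28, 0.958], [-0.997, -0.02, -0.071]]
zang 106.0 turn 1.84 q6 end -92.2 rows 4
[ 0.0222,-0.0001,0.0005,0.46,0.0222,-0.0001,0.0005,0.46,0.0222,-0.0001,0.0005,0.46,0.0222,-0.0001,0.0005,0.46 ]
```

View pics/w27.png

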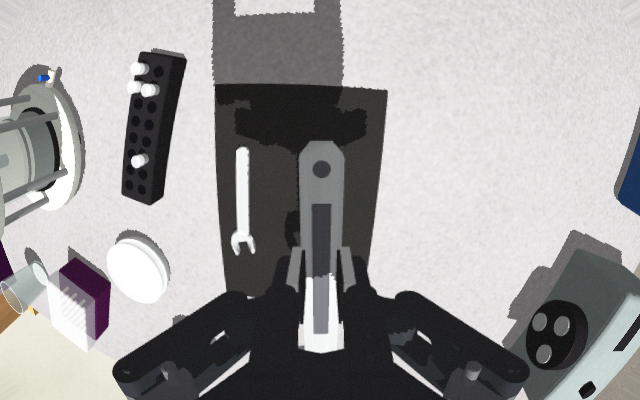

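>>> {"api": "arm_command", "payload": {
  "series": [0.02,0.001,0.003,1.8,0.03,0,0.003,1.9,0.03,0,0,0,0.03,0,0,0,0.015,0,0,0,0,0,0,0]
}}

```text
t: 36.15
eef_pos: [0.4735, 0.1989, 0.0322]
tool_rot: [0.571, -0.458, -0.517, -0.444]
wrist_force: [-2.0, -0.3, -2.3]
width: 0.185
```

```bash
python3 - <<'E'
from h import *
st()
plan((.4704,.2004,.013),102.3,4)
E
```

```text
t 36.15 tcp [0.4735 0.1989 0.0322] F [-2.  -0.3 -2.3] T [ 0.09  0.11 -0.02] w 15.8 q [ 0.23  0.41  1.88 -0.1   0.82 -1.46]
tool axes x,y,z (cols): [[0.046, -0.982, -0.184], [-0.063, -0.186, 0.98], [-0.997, -0.034, -0.071]]
zang 100.6 turn -5.41 q6 end -92.2 rows 4
[ 0.0047,0.0008,0.0009,-1.35,0.0047,0.0008,0.0009,-1.35,0.0047,0.0008,0.0009,-1.35,0.0047,0.0008,0.0009,-1.35 ]
```

>>> {"api": "arm_command", "payload": {
  "series": [0.006,0.001,0.001,-1,0.006,0.001,0.001,-0.5,0.006,0,0.001,0,0.003,0,0,0,0,0,0,0]
}}

```text
t: 36.65
eef_pos: [0.4744, 0.1999, 0.0124]
tool_rot: [0.577, -0.451, -0.521, -0.439]
wrist_force: [-0.1, 0.4, -1.6]
width: 0.177
```

```bash
python3 -c "
from h import *;st()"
```

```text
t 36.65 tcp [0.4744 0.1999 0.0124] F [-0.1  0.4 -1.6] T [-0.01  0.11  0.02] w 15.1 q [ 0.23  0.44  1.89 -0.1   0.77 -1.47]
tool axes x,y,z (cols): [[0.051, -0.977, -0.206], [-0.063, -0.209, 0.976], [-0.997, -0.037, -0.072]]
```

>>> {"api": "arm_command", "payload": {
  "series": [0.002,0.002,0,0,0.002,0.001,0,0,0,0,0,0]
}}

```text
t: 36.95
eef_pos: [0.4723, 0.1993, 0.0089]
tool_rot: [0.578, -0.45, -0.52, -0.44]
wrist_force: [0.7, 0.1, -1.2]
width: 0.183
```

```bash
python3 -c "
from h import *;st()"
```

```text
t 36.95 tcp [0.4723 0.1993 0.0089] F [ 0.7  0.1 -1.2] T [ 0.12  0.11 -0.  ] w 15.6 q [ 0.23  0.45  1.9  -0.11  0.76 -1.47]
tool axes x,y,z (cols): [[0.054, -0.977, -0.206], [-0.062, -0.209, 0.976], [-0.997, -0.04, -0.072]]
```

>>> {"api": "arm_command", "payload": {
  "series": [0.002,0,0,0,0,0,0,0]
}}

```text
t: 37.15
eef_pos: [0.4725, 0.1992, 0.0071]
tool_rot: [0.578, -0.45, -0.52, -0.44]
wrist_force: [-1.5, 0.6, 0.2]
width: 0.18
```

>>> {"api": "arm_command", "payload": {
  "series": [0,0,0,0,0,0,0,0,0,0,0,0],
  "claw": 0.035,
  "grip_force": 40
}}

```text
t: 37.45
eef_pos: [0.4732, 0.1994, 0.0076]
tool_rot: [0.578, -0.449, -0.52, -0.44]
wrist_force: [-0.6, -0.1, -0.1]
width: 0.41
```

>>> {"api": "arm_command", "payload": {
  "series": [-0.01,0,0,0,-0.03,0,0,0,-0.05,0,0,0,-0.05,0,0,0,-0.04,0,0,0,0,0,0,0]
}}

```text
t: 38.05
eef_pos: [0.4622, 0.2109, 0.1963]
tool_rot: [0.577, -0.45, -0.52, -0.44]
wrist_force: [-0.3, -0.0, 0.8]
width: 0.41
```

```bash
python3 snap.py wrist w28; python3 snap.py side s28; python3 -c "
import cv2
a=cv2.imread('pics/s28.png');cv2.imwrite('pics/s28c.png',cv2.resize(a[230:360,160:360],None,fx=4,fy=4,interpolation=2))"
```

```text
t 38.05 tcp [0.4622 0.2109 0.1963] F [-0.3 -0.   0.8] T [0.02 0.02 0.01] w 35.0 q [ 0.26  0.2   1.71 -0.08  1.2  -1.49]
tool axes x,y,z (cols): [[0.054, -0.977, -0.205], [-0.061, -0.209, 0.976], [-0.997, -0.04, -0.071]]
t 38.1 tcp [0.461  0.2105 0.1938] F [-0.4 -0.2 -0.1] T [ 0.04  0.   -0.  ] w 35.4 q [ 0.26  0.2   1.71 -0.08  1.2  -1.49]
tool axes x,y,z (cols): [[0.051, -0.977, -0.206], [-0.062, -0.208, 0.976], [-0.997, -0.036, -0.071]]
```

View pics/w28.png

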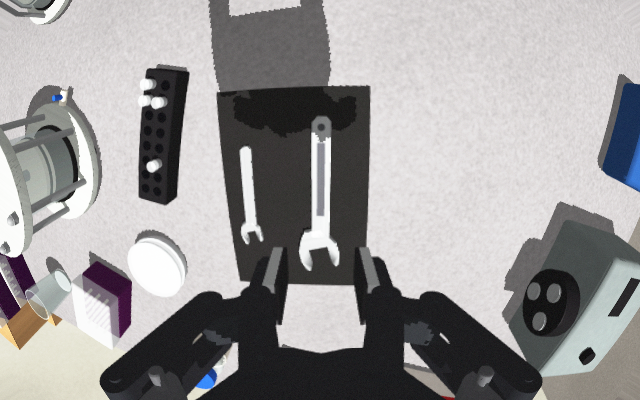

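View pics/s28c.png

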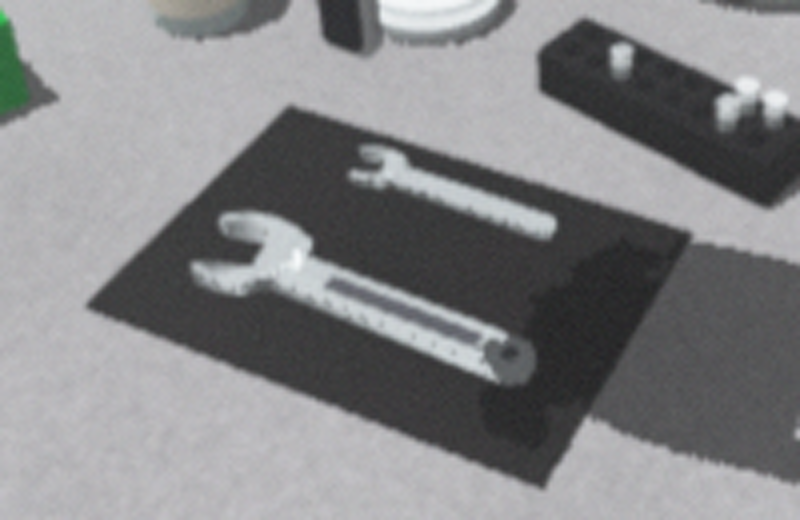

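```bash
python3 - <<'E'
from h import *
plan((.625,-.18,.30),101.9,10)
E
```

```text
zang 101.9 turn -1.52 q6 end -128.2 rows 10
[ -0.0076,-0.0084,-0.0422,-0.15,-0.0076,-0.0083,-0.0423,-0.15,-0.0076,-0.0082,-0.0423,-0.15,-0.0076,-0.008,-0.0423,-0.15,-0.0076,-0.0079,-0.0423,-0.15,-0.0076,-0.0078,-0.0423,-0.15,-0.0076,-0.0077,-0.0424,-0.15,-0.0076,-0.0076,-0.0424,-0.15,-0.0076,-0.0075,-0.0424,-0.15,-0.0076,-0.0074,-0.0424,-0.15 ]
```

>>> {"api": "arm_command", "payload": {
  "series": [-0.03,0,-0.01,0,-0.018,-0.009,-0.042,0,-0.008,-0.009,-0.042,0,-0.007,-0.008,-0.042,0,-0.007,-0.008,-0.042,0,-0.007,-0.008,-0.042,0,-0.005,-0.008,-0.042,0,-0.005,-0.008,-0.042,0,-0.005,-0.008,-0.042,0,-0.005,-0.008,-0.042,0]
}}

```text
t: 39.15
eef_pos: [0.6029, -0.1551, 0.2978]
tool_rot: [0.566, -0.456, -0.537, -0.428]
wrist_force: [0.8, 0.7, 0.3]
width: 0.406
```

>>> {"api": "arm_command", "payload": {
  "series": [0,-0.01,-0.03,0,0,0,0,0,0,0,0,0]
}}

```text
t: 39.45
eef_pos: [0.6186, -0.1895, 0.2915]
tool_rot: [0.561, -0.46, -0.539, -0.429]
wrist_force: [0.2, 0.3, -0.6]
width: 0.411
```

```bash
python3 snap.py wrist w29; python3 - <<'E'
from h import *
import pickle
c=pickle.load(open('w29.pkl','rb'));u,v=map(int,wproj(c,c['T'],(.533,-.2007,.165)));print(u,v)
cv2.imwrite('pics/w29c.png',cv2.resize(c['img'][max(0,v-55):v+55,max(0,u-75):u+75],None,fx=5,fy=5,interpolation=2))
E
```

```text
t 39.45 tcp [ 0.6186 -0.1895  0.2915] F [ 0.2  0.3 -0.6] T [ 0.08  0.02 -0.03] w 35.1 q [-0.44  0.4   1.19 -0.05  1.53 -2.22]
tool axes x,y,z (cols): [[-0.003, -0.978, -0.21], [-0.054, -0.209, 0.976], [-0.999, 0.015, -0.052]]
336 96
```

View pics/w29.png

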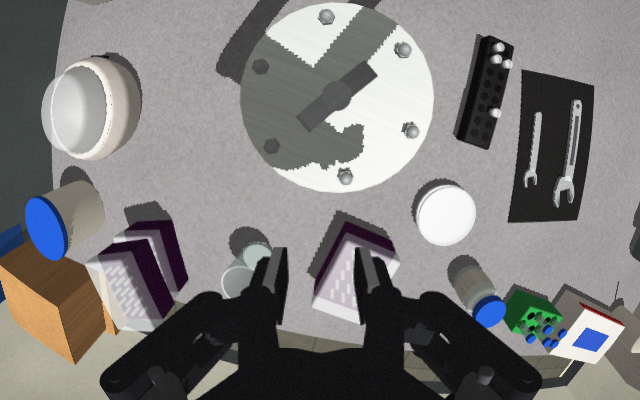

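View pics/w29c.png

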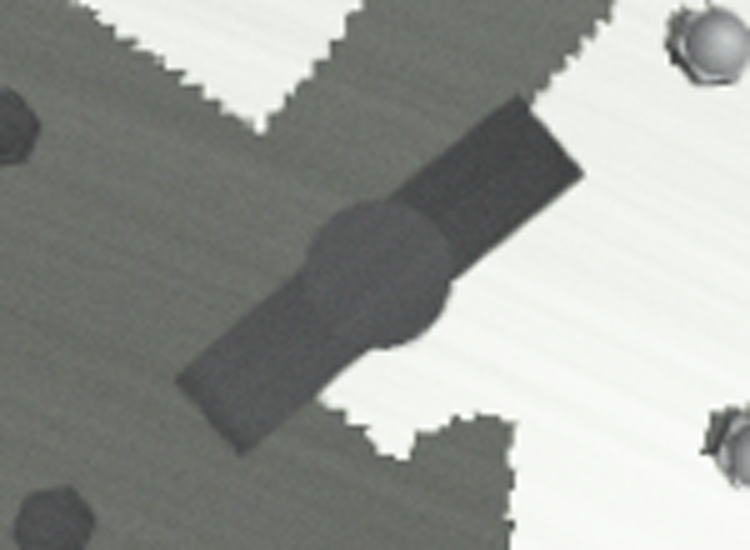

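```bash
python3 - <<'E'
from h import *
import pickle
c=pickle.load(open('w29.pkl','rb'));f=lambda a,b,z:wplane(c,c['T'],261+a/5,41+b/5,z)[:2]
d=f(209,417,.204)-f(549,135,.204);print('wing',np.degrees(np.arctan2(d[1],d[0])),np.linalg.norm(d),(f(209,417,.204)+f(549,135,.204))/2)
plan((.66,-.20,.235),101.9,2)
E
```

```text
wing -37.224908335697386 0.0658155699367281 [ 0.53291685 -0.20051703]
zang 102.2 turn 0.15 q6 end -128.4 rows 2
[ 0.0282,-0.0197,-0.0081,0.08,0.0282,-0.0197,-0.0081,0.08 ]
```

>>> {"api": "arm_command", "payload": {
  "series": [0.015,-0.025,-0.008,0,0.02,-0.025,0,0,0.02,-0.02,0,0,0,0,0,0,0,0,0,0]
}}

```text
t: 40.0
eef_pos: [0.6868, -0.1777, 0.2323]
tool_rot: [0.56, -0.459, -0.543, -0.426]
wrist_force: [0.5, 0.7, 1.1]
width: 0.416
```

```bash
python3 snap.py wrist w30; python3 - <<'E'
from h import *
import pickle
c=pickle.load(open('w30.pkl','rb'));u,v=map(int,wproj(c,c['T'],(.533,-.2007,.165)));print(u,v)
cv2.imwrite('pics/w30c.png',cv2.resize(c['img'][max(0,v-30):v+30,max(0,u-40):u+40],None,fx=9,fy=9,interpolation=2))
E
```

```text
t 40.0 tcp [ 0.6868 -0.1777  0.2323] F [0.5 0.7 1.1] T [ 0.06 -0.01  0.01] w 35.5 q [-0.38  0.55  1.09 -0.05  1.49 -2.17]
tool axes x,y,z (cols): [[-0.009, -0.976, -0.216], [-0.051, -0.216, 0.975], [-0.999, 0.02, -0.047]]
341 -1
```

View pics/w30c.png

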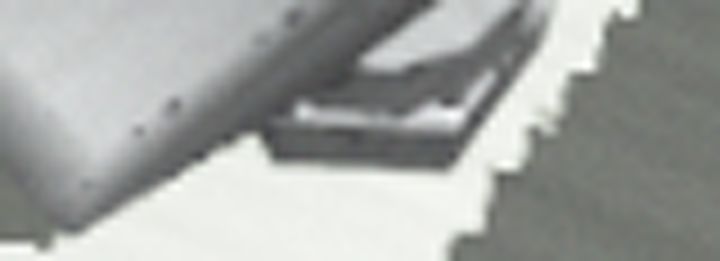

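```bash
python3 - <<'E'
from h import *
import pickle
c=pickle.load(open('w30.pkl','rb'));C=np.array([.5330,-.2007])
g=lambda a,b,z:wplane(c,c['T'],301+a/9,b/9,z)[:2]
for nm,P,z in (('top',[(266,126),(466,133),(545,5)],.167),('base',[(278,163),(452,168)],.154)):
    W=[g(a,b,z) for a,b in P]
    for w in W: d=w-C;a=np.degrees(np.arctan2(d[1],d[0]));print(nm,d.round(4),np.linalg.norm(d).round(4),'corner ang',a.round(1),'n',np.radians((-10.7-a+30)%60-30).round(3))
    for p,q in zip(W,W[1:]): d=q-p;a=np.degrees(np.arctan2(d[1],d[0]));print('edge',np.linalg.norm(d).round(4),a.round(1),'n from edge',np.radians((-10.7-a+30)%60-30).round(3))
E
```

```text
top [ 0.0134 -0.0044] 0.0141 corner ang -18.1 n 0.129
top [0.0106 0.0101] 0.0146 corner ang 43.6 n 0.099
top [-0.0013  0.0136] 0.0137 corner ang 95.3 n 0.244
edge 0.0148 101.1 n from edge 0.144
edge 0.0124 163.5 n from edge 0.101
base [ 0.0126 -0.0038] 0.0132 corner ang -16.9 n 0.107
base [0.0099 0.0095] 0.0137 corner ang 43.9 n 0.094
edge 0.0136 101.5 n from edge 0.137
```

```bash
python3 snap.py scene scF; python3 -c "
from h import *
print(robot.finish_job())"
```

```text
t 40.05 tcp [ 0.6865 -0.1775  0.232 ] F [ 0.6  0.8 -1. ] T [ 0.04 -0.    0.04] w 35.1 q [-0.38  0.55  1.09 -0.05  1.49 -2.17]
tool axes x,y,z (cols): [[-0.01, -0.976, -0.216], [-0.05, -0.215, 0.975], [-0.999, 0.021, -0.047]]
the job is handed in; nothing more can be done
None
```

View pics/scF.png

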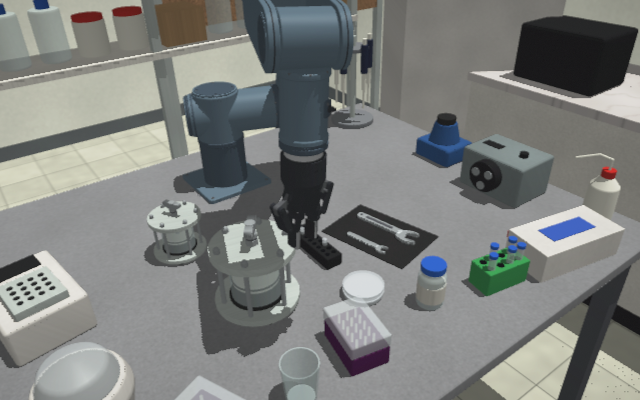

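The wing nut is tight against its hard stop and the big spanner is back flat on the mat. I handed the job in at 40 s. I slid the spanner level onto the stop nut, with its handle against a tie-rod nut, for the tightening.

- **Tightness:** the torque held at about 0.25 N m, then jumped to 0.53–0.61 N m, and the grip slipped slightly on the wing. I take that as the stop. I had no direct reading of the joint angle.
- **Stop nut:** it was about 0.12 rad from zero after the spanner came off. Working back from the wing's angle, it reached about 0.36 rad once I let go of the wing, and perhaps 0.40 under load. That is above the expected 0.3 but under 0.5. Two rougher readings off a single nut corner gave 0.36–0.49, so the margin is not certain.
- **Taking the spanner off:** it jammed on the nut and the first three pulls failed. I turned the spanner and nut back about 12° and pulled while turning clockwise. It then slid out cleanly, and the measured stop nut and wing angles show the wing nut stayed tight.
- **Last pictures:** the spanner lies flat on the mat, nothing else looks moved, and the gripper is clear of everything.

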